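# Feed a sample carrier under the reader and press it home

### The job

Set the aluminium sample carrier in the flared mouth of the reader's guide channel, nose first, and slide it under the low blue reader head until the red plunger at the far end is fully in. Press it home steadily with about 14 N for half a second (the plunger breaks above 22 N), then let go and leave the carrier there. Keep the carrier and the gripper from bumping the reader head, and leave the other things on the bench where they are.

Things in the scene. Friction and masses are not known exactly. Their poses are not given: they have to be found in the camera images.
- carrier_grip (a point): Centre of the black handle (26 mm along x, 16 along y, 40 tall) of the loose carrier, an aluminium plate 160 long (x), 60 wide (y), 12 thick with three brass rings in its top, 0.25 to 0.5 kg. The point is on the centre line, 32 mm above the plate's underside, 145 mm behind its nose; the handle's top is 52 mm above the underside. x points to the nose (end away from the handle), z up.
- carrier_nose (a point): Middle of the carrier's nose face, 6 mm above its underside; corners rounded with 10 mm radius. Same axes as carrier_grip.
- station: Fixed reader station: grey base 320 x 124 mm, its top (the bed) 8 mm above the bench, from x = -175 to +145 mm. Origin on the bench under the middle of the reader's entry edge; x is the direction of travel, y across, z up. Behind the reader a grey block on the bed holds a red plunger that faces -x.
- channel_mouth (a point): Middle of the open end of the guide channel, on the bed, 175 mm before the reader (station axes). Dark guides 10 mm high on the bed: about 96 mm apart here, narrowing evenly to 64 mm (2 mm play each side of the carrier) at 42 mm before the reader, then straight to 68 mm past its entry edge. The carrier may overhang this end while being set down.
- reader: Blue reader head, a fixed bridge over the channel (station's origin and axes): x = 0 to 60 mm, 124 mm wide, underside 16 mm above the bed (4 mm over the carrier plate), top 64 to 72 mm above the bench. The handle does not fit under it and stays 32 to 56 mm in front of it when the carrier is home.
- plunger (a joint): Travel of the red plunger (m): 0 out, 0.006 fully in (hard stop); starts at 0 to 0.0015, moves against about 4 N of friction, does not spring back. The bed and the carrier plate are slippery (friction about 0.15): sliding takes 0.5 to 3 N more, so up to 7 N is felt before it is home. Fully in, it stops the nose somewhere 76 to 100 mm past the reader's entry edge: this depth differs each time and is not given.
- tub: Bystander: white lidded tub, 64 mm across, 66 mm tall; origin at its underside.
- valve: Bystander: brass ball valve with a red lever, 36x85x50 mm; origin at its underside.
- fixings: Bystander: small blue carton with white lid, 75x132x66 mm; origin at its underside.
- marker: Bystander: yellow highlighter pen, 135 mm long, 20 mm thick; origin at its underside.

How it is judged:
On the way:
1. the carrier presses the plunger fully in with 9 to 20 N for 0.3 s (value of joint plunger above 0.0045 m and contact force between carrier and plunger between 9 and 20 N), for 0.3 s.
At the end, for the whole second after the job is handed in: The plunger is in (more than 4.5 of 6 mm) and the carrier lies at rest and flat on the bed (tilt under 0.04 rad), along the channel (0.08 rad), its nose on the centre line within 5 mm and not more than 3 mm short of the plunger, released (value of joint plunger above 0.0045 m and x of carrier_nose in the frame of plunger above -0.003 m and y of carrier_nose in the frame of station between -0.005 and 0.005 m and z of carrier_nose in the frame of station below 0.017 m and angle between carrier_nose's own z axis and vertical below 0.04 rad and angle between the x axis of carrier_nose and the x axis of station, either way round below 0.08 rad and linear speed of carrier below 0.01 m/s); the robot touches nothing.
It fails at once if the carrier presses the plunger with more than 22 N (contact force between carrier and plunger above 22 N).
It fails at once if the reader head is bumped or scraped by anything with more than 5 N (contact force between anything else and reader above 5 N).
It fails at once if a bystander is moved by more than 30 mm (distance of any of tub, valve, fixings, marker from where it was at the start of the episode above 0.03 m).
It also fails if it takes over 64 s, if anything falls off the work surface, if the arm or the gripper's body presses on something with over 40 N, if the wrist force passes 120 N, or if a joint passes its speed limit or range.

### The arm

A 6-joint arm with a two-finger parallel gripper is mounted at the origin on a cart in front of the work surface, level with it; the furniture and walls round the work are solid. World frame = base frame: x ahead of the robot, y to its left, z up, the work surface at z = 0. Lengths are in m, angles in rad, forces in N, time in s.
With the tool pointing down it reaches from about 0.35 to 0.775 m from the base axis. Payload 5.5 kg.
Tool frame: the origin (TCP) lies on the centre line of the jaws, within the pads' length; the fingertips stand 17 mm ahead of it and the grasp point (between the pads) lies 2 mm behind it; z points along the fingers, y is the direction in which the jaws open and shut (so a half turn about z gives the same grasp; the last joint's range is limited). The gripper opens to 85 mm and grips with 20 to 120 N. Pads are 22 mm wide; open, the fingers measure 114 mm over their backs; the gripper's body (76 mm by 85 mm) begins 54 mm behind the grasp point. The pads swing forward as they close: fully open they stand 13 mm farther back than shut.
Start: joints at [-1.262, 0.313, 0.046, 1.304, 0, 1.431], TCP at [0.249, -0.518, 0.215] pointing down, gripper open.
Joint ranges: [-2.76, 2.76], [-0.86, 1.69], [-1.03, 1.26], [-2.2, 2.34], [-1.47, 1.5], [-3.14, 3.14]. Speed limits (rad/s): [2.57, 2.57, 3.14, 3.14, 3.14, 3.14].

### API

Orientations are given as a unit quaternion [w, x, y, z].
In Python, from workcell import env gives the robot as it stands.
- The arm moves only by the tool servo_tool, never from a script. Its argument "increments" is a list of rows, each an object of numbers: "claw": the closure, from 0 (fully open) to 1 (shut); "x", "y", "z": the shift along the world's x, y, z in units of 25 mm (1.0 is 25 mm); "ax", "ay", "az": the turn, a rotation vector about the world's x, y, z in units of 8 degrees (1.0 is 8 degrees). A call has 1 to 5 rows; each row shifts and turns the commanded pose from where the row before left it; what a row does not reach is not made up. A row lasts 1/10 s, in which the tool goes at most 50 mm and 8.59 degrees, less where a joint would pass 70% of its speed; a pose out of reach is approached as far as the arm can. A call is refused whole if a number of a shift passes 1 or a number of a turn 1, either way. A call with a gripper value outside its range is refused whole. The fingers move at their own pace and stop on an object; "newtons" is the grip in N (left out, the last holds). Time passes only in rows, so rows that do not move let the fingers close. It gives the time, the measured TCP pose, the force and the opening at its end, in the units of the state.
- env.get_state(): the state, without advancing time (a new reading comes with each control period).
- env.read_camera(name): name is "side" or "top"; returns the picture (384x512x3 uint8, red, green, blue); there is no depth.
- env.calibration(name): a dict with "K" (3x3 intrinsics, pixels), "world_to_cam" (4x4, takes a point from world to camera coordinates). Camera axes: x right, y down, z forward; pixel columns grow to the right and rows downward; lengths in m; the calibration is good to about 2 mm. A picture is of the moment at which its call begins. calibration takes no time and is no camera call.
- env.hand_in(): hands the job in, once; it reports no verdict.
The state is a dict: "clock": time; "joint_pos": joint angles; "qvel": joint speeds; "tau": joint torques, N m; "tcp_pos": TCP position; "orientation": TCP orientation; "wrist_force": force on the tool from outside, world axes, zero at the start; "ft_torque": the same for the moment, N m; "finger_gap": finger opening in m.
Only numpy, scipy, OpenCV 4.12 (cv2) and the standard library are available. Lean on these libraries where they do the work, as an engineer would, in place of code of your own. Each camera call takes 0.05 s, during which the arm holds its last target.

## Working session

There is one attempt and no reset: what is moved stays moved. The work goes in short steps, Python scripts to look and compute and a tool call to move; the robot and the scene stay as the last step left them, time stands still between calls to the robot, and variables do not carry over. Pictures are saved under pics/ and viewed, and the job is handed in when it is done.

Besides the shell and the picture viewer there is one more tool, called after ">>>" as a command line: name --argument value ..., lists and objects as JSON in quotes. servo_tool: Moves the arm, as the interface text tells. Its arguments: {"type":"object","properties":{"increments":{"type":"array"},"newtons":{"type":"number"}},"required":["increments"]}

```bash
mkdir -p pics; ls
python3 - <<'E'
from workcell import env
import cv2
for n in("top","side"):
    im=env.read_camera(n); cv2.imwrite(f"pics/{n}0.png",im[:,:,::-1])
    c=env.calibration(n); print(n,c["K"],c["world_to_cam"])
print(env.get_state())
E
```

```text
pics
top [[440.43316436   0.         252.16093385]
 [  0.         440.43316436 188.800145  ]
 [  0.           0.           1.        ]] [[ 0.01757197 -0.99978896  0.01064288  0.13988164]
 [-0.99314044 -0.01868384 -0.11542525  0.56780975]
 [ 0.11559974 -0.00854163 -0.99325915  1.09827355]
 [ 0.          0.          0.          1.        ]]
side [[448.50292186   0.         263.79403777]
 [  0.         448.50292186 192.91616307]
 [  0.           0.           1.        ]] [[-0.99976288  0.02169446 -0.00187942  0.54923048]
 [ 0.01329044  0.5395426  -0.8418534  -0.04540124]
 [-0.01724953 -0.84167876 -0.53970299  1.33913042]
 [ 0.          0.          0.          1.        ]]
{'clock': 0.1, 'joint_pos': array([-1.26161637e+00,  3.13924997e-01,  4.51014947e-02,  1.30357341e+00,
       -2.13255779e-05,  1.43124342e+00]), 'qvel': array([-0.00074584, -0.0009246 ,  0.00200577, -0.00118169,  0.00050879,
        0.0012971 ]), 'tau': array([ 3.21976819e-03, -4.81725883e+01,  2.99243778e+01,  1.26943504e-02,
       -8.41667497e-05,  3.59294802e-06]), 'tcp_pos': array([ 0.2493153 , -0.5176207 ,  0.21410186]), 'orientation': array([-7.96512903e-04,  9.74934951e-01,  2.22488652e-01, -7.84187678e-05]), 'wrist_force': array([ 0.53369269, -0.78861648, -0.6919002 ]), 'ft_torque': array([ 0.03243293, -0.0175392 , -0.00505072]), 'finger_gap': 0.08496046684870648}
```

View pics/top0.png

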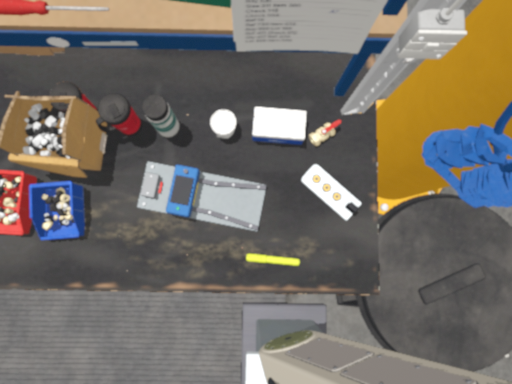

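View pics/side0.png

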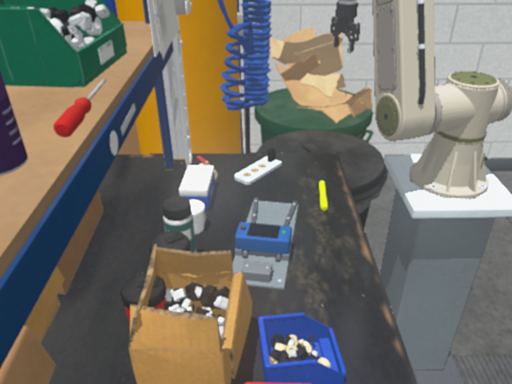

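The top view shows the station at about (200,197), with travel to the left. The carrier is at about (331,191), with its black handle at (352,208). The side view agrees. Next I'll enlarge both areas.

Run:
```python
import cv2
a=cv2.imread("pics/top0.png")[150:245,130:375]; cv2.imwrite("pics/t0z.png",cv2.resize(a,None,fx=3.2,fy=3.2,interpolation=cv2.INTER_CUBIC))
a=cv2.imread("pics/side0.png")[145:295,215:345]; cv2.imwrite("pics/s0z.png",cv2.resize(a,None,fx=4,fy=4,interpolation=cv2.INTER_CUBIC))
```

```text
(no output)
```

View pics/t0z.png

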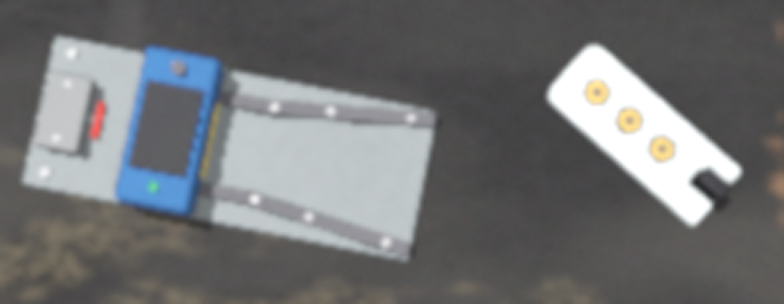

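View pics/s0z.png

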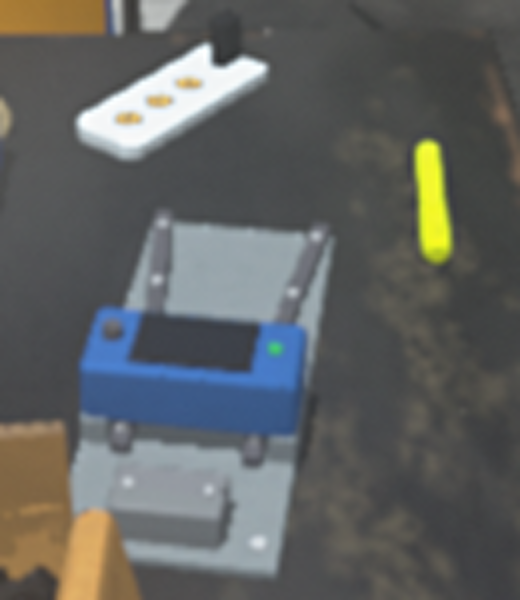

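```bash
cat > h.py <<'E'
import numpy as np, cv2
from workcell import env
def cast(n,uv,z):
    c=env.calibration(n);T=np.array(c["world_to_cam"]);K=np.array(c["K"])
    uv=np.atleast_2d(np.array(uv,float)); d=np.c_[uv,np.ones(len(uv))]@np.linalg.inv(K).T@T[:3,:3]
    o=-T[:3,:3].T@T[:3,3]; return o+d*((z-o[2])/d[:,2])[:,None]
def proj(n,P):
    c=env.calibration(n);T=np.array(c["world_to_cam"]);K=np.array(c["K"])
    p=(np.atleast_2d(P)@T[:3,:3].T+T[:3,3])@K.T; return p[:,:2]/p[:,2:]
def rigid(M,W): # 2D model->world
    a,b=M.mean(0),W.mean(0);m=(M-a);w=(W-b)
    th=np.arctan2((m[:,0]*w[:,1]-m[:,1]*w[:,0]).sum(),(m*w).sum())
    R=np.array([[np.cos(th),-np.sin(th)],[np.sin(th),np.cos(th)]]);t=b-R@a
    return th,t,np.linalg.norm(M@R.T+t-W,axis=1)
E
python3 - <<'E'
from h import *
np.set_printoptions(precision=4,suppress=True)
z=lambda p,s,o:(np.array(p,float)+.5)/s-.5+np.array(o)
# station corners: left(+x stn far): order far-left(y+?) 
uv=z([(55,36),(22,185),(408,262),(437,105)],3.2,(130,150))
W=cast("top",uv,.008); print("corners",W[:,:2])
# travel is +y world; station y = left of travel = -x world
M=np.array([(145,-62),(145,62),(-175,62),(-175,-62)])/1e3
th,t,r=rigid(M,W[:,:2]); print("station",th,t,r)
# side view corners of base
uv=z([(333,235),(275,575)],4,(215,145)); print("side mouth/far y+ corners",cast("side",uv,.008)[:,:2])
R=np.array([[np.cos(th),-np.sin(th)],[np.sin(th),np.cos(th)]])
print("pred", (np.array([(-.175,.062),(.145,.062)])@R.T+t))
# guide rivets etc; rings
for n in("top","side"):
    im=cv2.imread(f"pics/{n}0.png");hsv=cv2.cvtColor(im,cv2.COLOR_BGR2HSV)
    w=((im.min(2)>185)&(hsv[:,:,1]<40)).astype(np.uint8)
    roi=np.zeros_like(w)
    if n=="top": roi[155:230,295:370]=1
    else: roi[150:190,230:286]=1
    g=((hsv[:,:,1]>70)&(hsv[:,:,0]>8)&(hsv[:,:,0]<30)&(hsv[:,:,2]>120)).astype(np.uint8)*roi
    k,l,s,c=cv2.connectedComponentsWithStats(g)
    cc=[c[i] for i in range(1,k) if s[i,4]>5]; print(n,"rings",np.array(cc),[s[i,4] for i in range(1,k)]); print(cast(n,cc,.012)[:,:2])
    cs,_=cv2.findContours(w*roi,cv2.RETR_EXTERNAL,cv2.CHAIN_APPROX_NONE);c=max(cs,key=cv2.contourArea)
    P=cast(n,c[:,0],.012)[:,:2]; print(cv2.minAreaRect((P*1000).astype(np.float32)))
    b=((hsv[:,:,2]<45)).astype(np.uint8)*roi
    k,l,s,cc=cv2.connectedComponentsWithStats(b); print("black",[(s[i].tolist(),cc[i]) for i in range(1,k) if s[i,4]>15])
E
```

```text
corners [[0.6367 0.4287]
 [0.5134 0.4499]
 [0.4567 0.1351]
 [0.5854 0.1133]]
station 1.4011392948755337 [0.5506 0.2965] [0.0006 0.0005 0.0033 0.0033]
side mouth/far y+ corners [[0.4603 0.1376]
 [0.5181 0.4556]]
pred [[0.4599 0.1345]
 [0.514  0.4499]]
top rings [[316.     178.5152]
 [326.2    187.1714]
 [336.2571 196.0571]] [np.int32(33), np.int32(35), np.int32(35)]
[[ 0.5978 -0.017 ]
 [ 0.5755 -0.0438]
 [ 0.5526 -0.07  ]]
((565.3472900390625, -54.50311279296875), (161.8609619140625, 62.870296478271484), 49.11544418334961)
black []
side rings [[234.8837 151.4651]
 [262.     165.5   ]
 [254.     169.5   ]
 [246.6364 174.2727]] [np.int32(43), np.int32(10), np.int32(10), np.int32(11)]
[[ 0.6398 -0.1627]
 [ 0.5534 -0.0671]
 [ 0.5781 -0.0428]
 [ 0.6001 -0.0147]]
((568.3384399414062, -48.69720458984375), (165.4649658203125, 64.04853820800781), 49.2841911315918)
black []
```

Run:
```python
from h import *
np.set_printoptions(precision=4,suppress=True)
th=np.deg2rad(49.2);u=np.array([np.cos(th),np.sin(th)]);v=np.array([-u[1],u[0]])
h=np.array([.566,-.0525])-.065*u; print("handle pred",h)
C=[np.r_[h+a*.013*u+b*.008*v,.052] for a,b in((1,1),(1,-1),(-1,-1),(-1,1))]
o=[]
for n,(x,y) in(("top",(335,190)),("side",(255,140))):
    im=cv2.imread(f"pics/{n}0.png");cv2.polylines(im:=cv2.resize(im,None,fx=8,fy=8,interpolation=cv2.INTER_CUBIC),[np.int32((proj(n,C)+.5)*8)],1,(0,0,255),1)
    o.append(im[y*8:y*8+320,x*8:x*8+320])
cv2.imwrite("pics/hz.png",np.hstack(o))
for n in ("top","side"):
  for nm,uv in {"top":{"marker":(272,260),"valve":(325,133),"tub":(223,124),"box":(279,125)},"side":{"marker":(323,195)}}[n].items(): print(nm,cast(n,[uv],.03)[0,:2])
```

```text
handle pred [ 0.5235 -0.1017]
marker [0.3854 0.0969]
valve [ 0.7159 -0.0377]
tub [0.7345 0.2294]
box [0.7348 0.0829]
marker [0.393  0.1317]
```

View pics/hz.png

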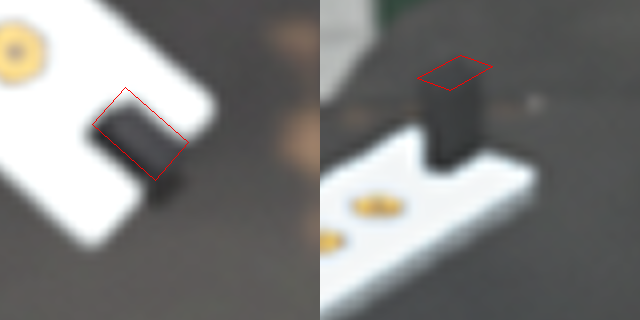

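The top view shows the handle about 1 mm from my prediction, with the black block at about (353,207). The side view is similar, within 1 px. I'll move over it now.

>>> servo_tool --increments '[{"x": 0.64,"y": 0.98,"az": 0.2,"claw": 0},{"x": 0.64,"y": 0.98,"az": 0.2,"claw": 0},{"x": 0.64,"y": 0.98,"az": 0.2,"claw": 0},{"x": 0.64,"y": 0.98,"az": 0.2,"claw": 0},{"x": 0.64,"y": 0.98,"az": 0.2,"claw": 0}]'

```text
schema error: expected keys claw, x, y, z, ax, ay, az
```

>>> servo_tool --increments '[{"x": 0.64,"y": 0.98,"az": 0.2,"claw": 0},{"x": 0.64,"y": 0.98,"az": 0.2,"claw": 0},{"x": 0.64,"y": 0.98,"az": 0.2,"claw": 0},{"x": 0.64,"y": 0.98,"az": 0.2,"claw": 0},{"x": 0.64,"y": 0.98,"az": 0.2,"claw": 0}]'

```text
schema error: expected keys claw, x, y, z, ax, ay, az
```

>>> servo_tool --increments '[{"x": 0.64,"y": 0.98,"z": -0.8,"az": 0.2,"claw": 0},{"x": 0.64,"y": 0.98,"z": -0.8,"az": 0.2,"claw": 0},{"x": 0.64,"y": 0.98,"z": -0.8,"az": 0.2,"claw": 0},{"x": 0.64,"y": 0.98,"z": -0.8,"az": 0.2,"claw": 0},{"x": 0.64,"y": 0.98,"z": -0.8,"az": 0.14,"claw": 0}]'

```text
schema error: expected keys claw, x, y, z, ax, ay, az
```

>>> servo_tool --increments '[{"x": 0.64,"y": 0.98,"claw": 0},{"x": 0.64,"y": 0.98,"claw": 0},{"claw": 0},{"claw": 0}]'

```text
schema error: expected keys claw, x, y, z, ax, ay, az
```

Every row needs all seven keys.

>>> servo_tool --increments '[{"x": 0.64,"y": 0.98,"z": 0,"ax": 0,"ay": 0,"az": 0.2,"claw": 0},{"x": 0.64,"y": 0.98,"z": 0,"ax": 0,"ay": 0,"az": 0.2,"claw": 0},{"x": 0.64,"y": 0.98,"z": 0,"ax": 0,"ay": 0,"az": 0.2,"claw": 0},{"x": 0.64,"y": 0.98,"z": 0,"ax": 0,"ay": 0,"az": 0.2,"claw": 0},{"x": 0.64,"y": 0.98,"z": 0,"ax": 0,"ay": 0,"az": 0.2,"claw": 0}]'

```text
clock: 0.6
tcp_pos: [0.3298, -0.3943, 0.2145]
orientation: [-0.0, 0.957, 0.29, -0.0]
wrist_force: [0.3, 0.6, -0.3]
finger_gap: 0.085
```

>>> servo_tool --increments '[{"x": 0.64,"y": 0.98,"z": 0,"ax": 0,"ay": 0,"az": 0.2,"claw": 0},{"x": 0.64,"y": 0.98,"z": 0,"ax": 0,"ay": 0,"az": 0.2,"claw": 0},{"x": 0.64,"y": 0.98,"z": 0,"ax": 0,"ay": 0,"az": 0.2,"claw": 0},{"x": 0.64,"y": 0.98,"z": 0,"ax": 0,"ay": 0,"az": 0.2,"claw": 0},{"x": 0.64,"y": 0.98,"z": 0,"ax": 0,"ay": 0,"az": 0.2,"claw": 0}]'

```text
clock: 1.1
tcp_pos: [0.4098, -0.2718, 0.2146]
orientation: [-0.0, 0.934, 0.357, -0.0]
wrist_force: [0.3, -0.2, 0.1]
finger_gap: 0.0855
```

>>> servo_tool --increments '[{"x": 0.64,"y": 0.98,"z": -0.8,"ax": 0,"ay": 0,"az": 0.2,"claw": 0},{"x": 0.64,"y": 0.98,"z": -0.8,"ax": 0,"ay": 0,"az": 0.2,"claw": 0},{"x": 0.64,"y": 0.98,"z": -0.8,"ax": 0,"ay": 0,"az": 0.2,"claw": 0},{"x": 0.64,"y": 0.98,"z": -0.8,"ax": 0,"ay": 0,"az": 0.2,"claw": 0},{"x": 0.64,"y": 0.98,"z": -0.8,"ax": 0,"ay": 0,"az": 0.14,"claw": 0}]'

```text
clock: 1.6
tcp_pos: [0.4897, -0.1494, 0.1139]
orientation: [-0.0, 0.909, 0.417, -0.0]
wrist_force: [0.4, -0.5, 0.2]
finger_gap: 0.0851
```

>>> servo_tool --increments '[{"x": 0.64,"y": 0.98,"z": 0,"ax": 0,"ay": 0,"az": 0,"claw": 0},{"x": 0.64,"y": 0.98,"z": 0,"ax": 0,"ay": 0,"az": 0,"claw": 0},{"x": 0,"y": 0,"z": 0,"ax": 0,"ay": 0,"az": 0,"claw": 0},{"x": 0,"y": 0,"z": 0,"ax": 0,"ay": 0,"az": 0,"claw": 0}]'

```text
clock: 2.0
tcp_pos: [0.5212, -0.1011, 0.1145]
orientation: [-0.0, 0.909, 0.417, -0.0]
wrist_force: [-0.0, -0.4, 0.0]
finger_gap: 0.0851
```

>>> servo_tool --increments '[{"x": 0,"y": 0,"z": -0.8,"ax": 0,"ay": 0,"az": 0,"claw": 0},{"x": 0,"y": 0,"z": -0.8,"ax": 0,"ay": 0,"az": 0,"claw": 0},{"x": 0.05,"y": 0,"z": -0.8,"ax": 0,"ay": 0,"az": 0,"claw": 0},{"x": 0,"y": 0,"z": -0.7,"ax": 0,"ay": 0,"az": 0,"claw": 0},{"x": 0,"y": 0,"z": 0,"ax": 0,"ay": 0,"az": 0,"claw": 0}]'

```text
clock: 2.5
tcp_pos: [0.52, -0.1019, 0.0352]
orientation: [-0.002, 0.909, 0.416, -0.002]
wrist_force: [0.1, -0.5, -1.0]
finger_gap: 0.0852
```

Run:
```python
from h import *
o=[]
for n,(x,y) in(("top",(310,160)),("side",(225,110))):
    im=env.read_camera(n)[:,:,::-1][y:y+85,x:x+80]
    o.append(cv2.resize(im,None,fx=5,fy=5,interpolation=cv2.INTER_CUBIC))
cv2.imwrite("pics/g1.png",np.hstack(o))
```

```text
(no output)
```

View pics/g1.png

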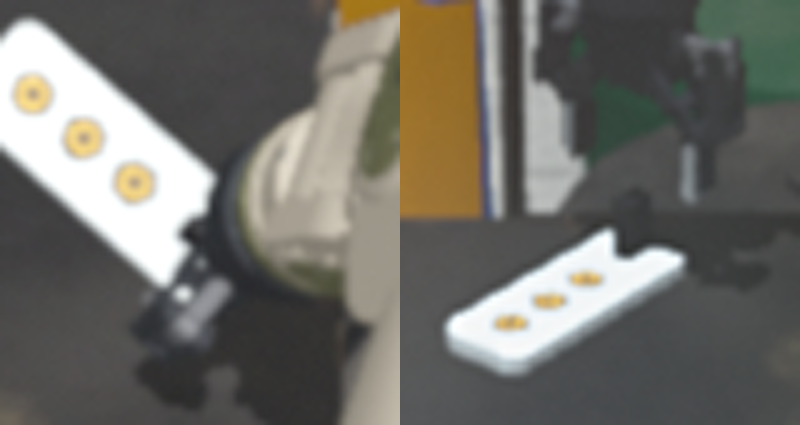

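Run:
```python
from h import *
np.set_printoptions(precision=4,suppress=True)
s=env.get_state();print(s["clock"],s["tcp_pos"],s["orientation"])
p=s["tcp_pos"];a=np.deg2rad(139.3);v=np.array([np.cos(a),np.sin(a),0])
for d in(-.0425,0,.0425): print(proj("side",p+d*v+[0,0,-.004]),proj("top",p+d*v+[0,0,-.004]))
for n in("top","side"): cv2.imwrite(f"pics/{n}2.png",env.read_camera(n)[:,:,::-1])
```

```text
2.6 [ 0.5221 -0.1023  0.0375] [-0.0002  0.9094  0.416  -0.0004]
[[261.3279 149.8615]] [[361.263  194.9888]]
[[271.8142 153.8197]] [[350.5892 207.3225]]
[[282.6477 157.9089]] [[339.8401 219.7432]]
```

View pics/side2.png

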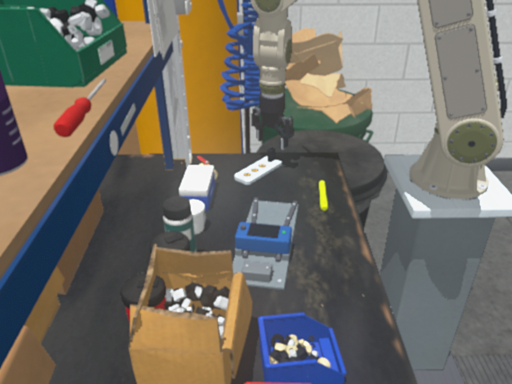

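View pics/top2.png

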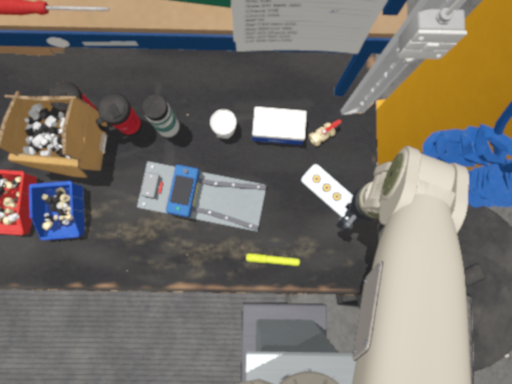

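Run:
```python
import cv2,numpy as np
o=[]
for n,(x,y) in(("top",(310,160)),("side",(240,110))):
    im=cv2.imread(f"pics/{n}2.png")[y:y+75,x:x+60]
    o.append(cv2.resize(im,None,fx=6,fy=6,interpolation=cv2.INTER_CUBIC))
cv2.imwrite("pics/g2.png",np.hstack(o))
```

```text
(no output)
```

View pics/g2.png

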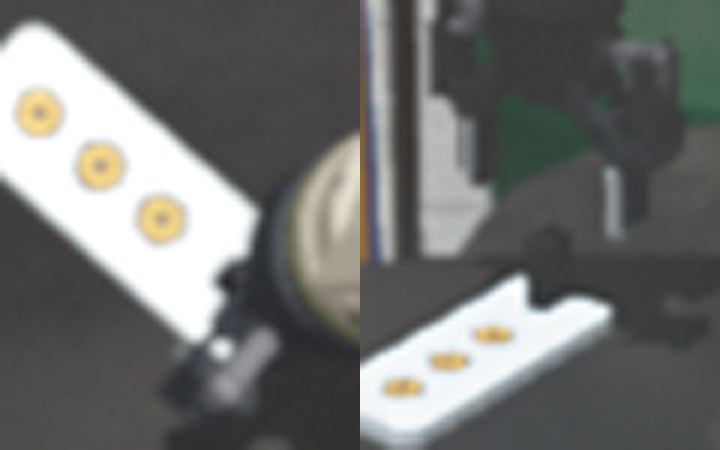

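Run:
```python
import cv2,numpy as np
im=cv2.imread("pics/top2.png")[185:235,325:385]
cv2.imwrite("pics/g3.png",cv2.resize(im,None,fx=12,fy=12,interpolation=cv2.INTER_CUBIC))
im=cv2.imread("pics/side2.png")[80:170,230:310]
cv2.imwrite("pics/g4.png",cv2.resize(im,None,fx=6.6,fy=6.6,interpolation=cv2.INTER_CUBIC))
```

```text
(no output)
```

View pics/g3.png

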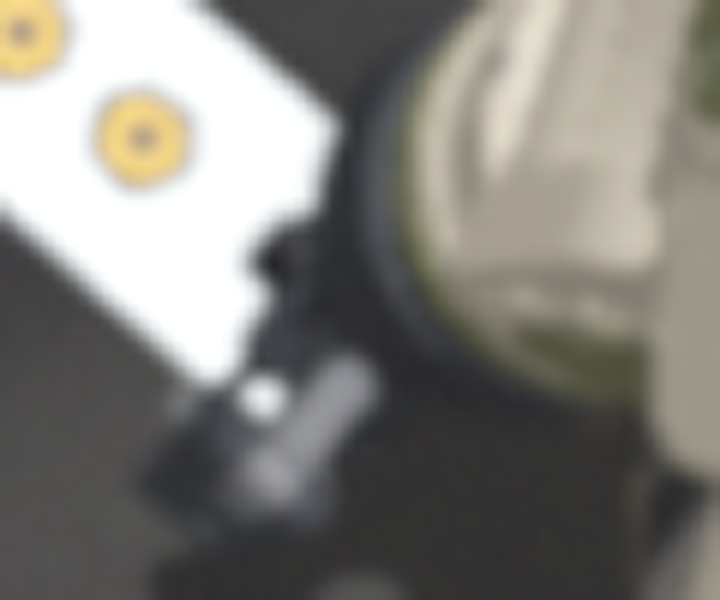

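View pics/g4.png

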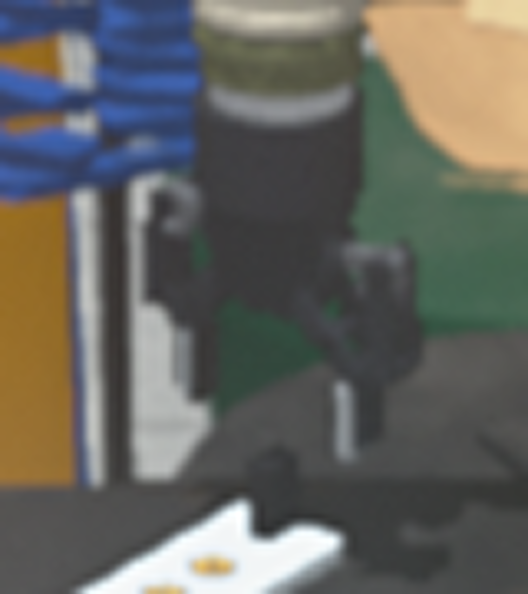

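Run:
```python
from h import *
np.set_printoptions(precision=4,suppress=True)
print("start",proj("side",[.2493,-.5176,.2101]),proj("side",[.2493,-.5176,.24]))
for z in (.0335,.05,.064,.08): print(z,cast("side",[(282.3,149.7),(260.5,140.8)],z)[:,:2].tolist(), proj("top",cast("side",[(282.3,149.7)],z)))
im=cv2.imread("pics/side0.png")[0:80,310:390]
cv2.imwrite("pics/g5.png",cv2.resize(im,None,fx=7,fy=7,interpolation=cv2.INTER_CUBIC))
```

```text
start [[341.8421  58.0673]] [[342.5943  49.8613]]
0.0335 [[0.4878157395232648, -0.1294842118135513], [0.5559050673439968, -0.19508578363593299]] [[361.3443 220.9323]]
0.05 [[0.48996634676359296, -0.09736748482934221], [0.5563326706978347, -0.1613090055566766]] [[350.2637 219.5614]]
0.064 [[0.4917911044220532, -0.07011692860031626], [0.5566954856647273, -0.13264992112579255]] [[340.6007 218.3659]]
0.08 [[0.4938765417460078, -0.03897343576714429], [0.5571101313411759, -0.0998966817762108]] [[329.2511 216.9616]]
```

View pics/g5.png

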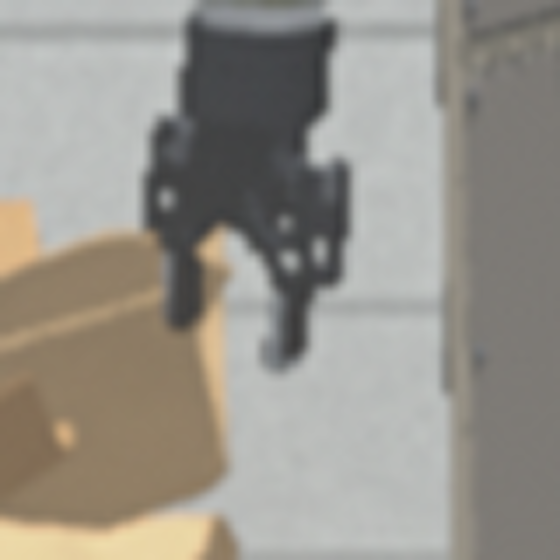

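The images put the open fingertips at about z=0.064 (side px (282,150) and (260,141)). The stated tool geometry gives 0.034, so they disagree by about 30 mm. I'll go lower in small steps, checking force and pictures.

>>> servo_tool --increments '[{"x": 0,"y": 0,"z": -0.2,"ax": 0,"ay": 0,"az": 0,"claw": 0},{"x": 0,"y": 0,"z": -0.2,"ax": 0,"ay": 0,"az": 0,"claw": 0},{"x": 0,"y": 0,"z": -0.1,"ax": 0,"ay": 0,"az": 0,"claw": 0},{"x": 0,"y": 0,"z": 0,"ax": 0,"ay": 0,"az": 0,"claw": 0}]'

```text
clock: 3.1
tcp_pos: [0.5223, -0.1014, 0.0244]
orientation: [-0.0, 0.909, 0.417, -0.0]
wrist_force: [0.0, -0.1, 0.3]
finger_gap: 0.0853
```

```bash
cat >> h.py <<'E'
def crop(f,n,x,y,w,hh,s):
    im=env.read_camera(n)[:,:,::-1].copy(); cv2.imwrite(f.replace(".png","_full.png"),im)
    cv2.imwrite(f,cv2.resize(im[y:y+hh,x:x+w],None,fx=s,fy=s,interpolation=cv2.INTER_CUBIC))
E
python3 - <<'E'
from h import *
crop("pics/s6.png","side",230,80,80,90,6.6)
print(env.get_state()["tcp_pos"])
E
```

```text
[ 0.52245132 -0.10144048  0.02461831]
```

View pics/s6.png

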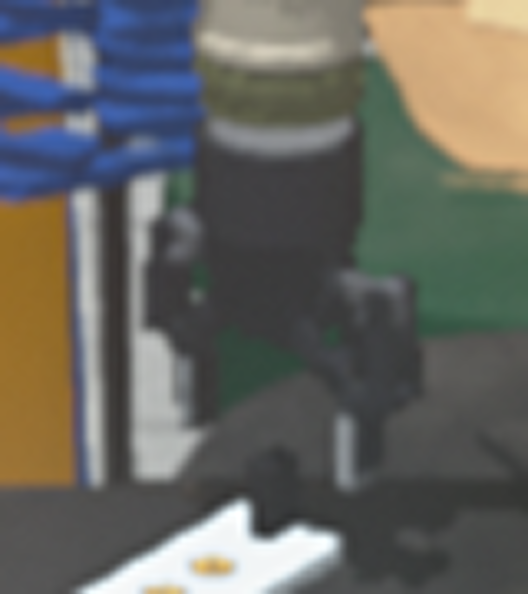

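The midpoint of the tips, about (271,149), is now level with the handle top, which confirms the roughly 30 mm offset. I'll go 15 mm lower.

>>> servo_tool --increments '[{"x": 0,"y": 0,"z": -0.2,"ax": 0,"ay": 0,"az": 0,"claw": 0},{"x": 0,"y": 0,"z": -0.2,"ax": 0,"ay": 0,"az": 0,"claw": 0},{"x": 0,"y": 0,"z": -0.2,"ax": 0,"ay": 0,"az": 0,"claw": 0},{"x": 0,"y": 0,"z": 0,"ax": 0,"ay": 0,"az": 0,"claw": 0}]'

```text
clock: 3.55
tcp_pos: [0.522, -0.1013, 0.0089]
orientation: [-0.001, 0.909, 0.417, -0.001]
wrist_force: [-0.6, 0.2, 0.1]
finger_gap: 0.0858
```

Run:
```python
from h import *
crop("pics/s7.png","side",230,80,80,90,6.6)
print(env.get_state()["tcp_pos"],env.get_state()["wrist_force"])
```

```text
[ 0.52221858 -0.10141573  0.00930683] [ 0.05457578 -0.02977285 -0.4073095 ]
```

View pics/s7.png

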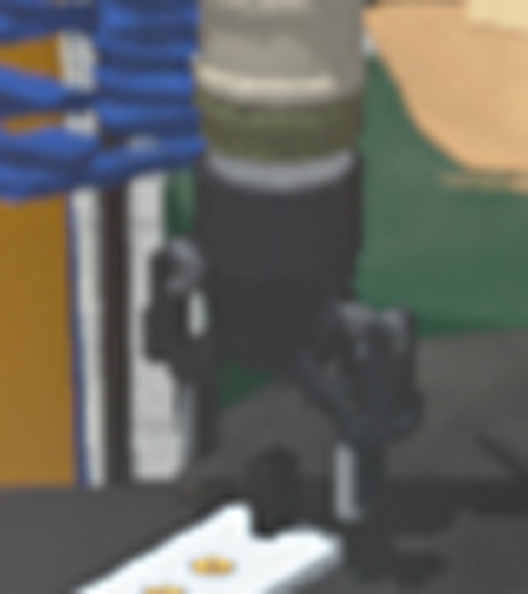

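With reported z at 9 mm there is still no contact, and the tips are about 20 mm below the handle top. I'll close here.

>>> servo_tool --increments '[{"x": 0,"y": 0,"z": 0,"ax": 0,"ay": 0,"az": 0,"claw": 0.4},{"x": 0,"y": 0,"z": 0,"ax": 0,"ay": 0,"az": 0,"claw": 0.7},{"x": 0,"y": 0,"z": 0,"ax": 0,"ay": 0,"az": 0,"claw": 1},{"x": 0,"y": 0,"z": 0,"ax": 0,"ay": 0,"az": 0,"claw": 1},{"x": 0,"y": 0,"z": 0,"ax": 0,"ay": 0,"az": 0,"claw": 1}]' --newtons 40

```text
clock: 4.1
tcp_pos: [0.5232, -0.1018, 0.0103]
orientation: [0.0, 0.909, 0.417, 0.0]
wrist_force: [-0.5, 1.6, -0.3]
finger_gap: 0.0149
```

>>> servo_tool --increments '[{"x": 0,"y": 0,"z": 0,"ax": 0,"ay": 0,"az": 0,"claw": 1},{"x": 0,"y": 0,"z": 0,"ax": 0,"ay": 0,"az": 0,"claw": 1}]' --newtons 60

```text
clock: 4.3
tcp_pos: [0.5232, -0.1018, 0.0103]
orientation: [0.0, 0.909, 0.417, 0.0]
wrist_force: [0.7, -1.0, 2.0]
finger_gap: 0.0147
```

Run:
```python
from h import *
crop("pics/s8.png","side",230,80,80,90,6.6)
s=env.get_state();print(s["tcp_pos"],s["wrist_force"],s["finger_gap"])
```

```text
[ 0.52317303 -0.10184002  0.01030719] [0.61343483 0.018038   3.88847889] 0.014540360933062471
```

View pics/s8.png

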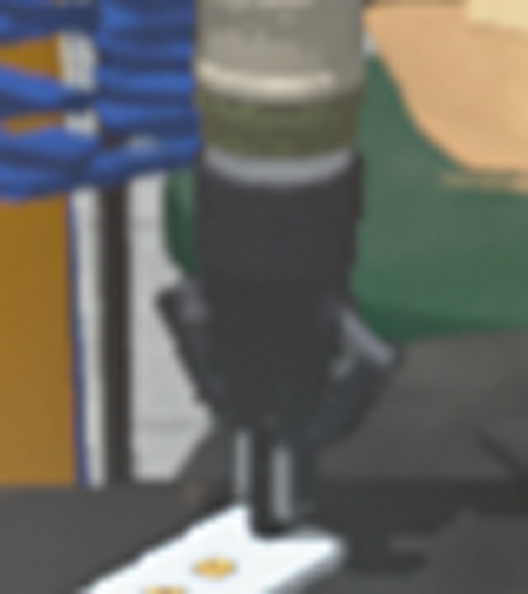

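The gap is 14.7 mm, with the fingers on the handle a few mm above the plate. I'll grip harder so the nose doesn't droop, then lift.

>>> servo_tool --increments '[{"x": 0,"y": 0,"z": 0,"ax": 0,"ay": 0,"az": 0,"claw": 1},{"x": 0,"y": 0,"z": 0.3,"ax": 0,"ay": 0,"az": 0,"claw": 1},{"x": 0,"y": 0,"z": 0.6,"ax": 0,"ay": 0,"az": 0,"claw": 1},{"x": 0,"y": 0,"z": 0.6,"ax": 0,"ay": 0,"az": 0,"claw": 1},{"x": 0,"y": 0,"z": 0.6,"ax": 0,"ay": 0,"az": 0,"claw": 1}]' --newtons 110

```text
clock: 4.85
tcp_pos: [0.5212, -0.1011, 0.0621]
orientation: [-0.001, 0.909, 0.417, -0.001]
wrist_force: [0.6, -0.2, -3.8]
finger_gap: 0.0141
```

>>> servo_tool --increments '[{"x": 0,"y": 0,"z": 0.6,"ax": 0,"ay": 0,"az": 0,"claw": 1},{"x": 0,"y": 0,"z": 0.5,"ax": 0,"ay": 0,"az": 0,"claw": 1},{"x": 0,"y": 0,"z": 0.3,"ax": 0,"ay": 0,"az": 0,"claw": 1},{"x": 0,"y": 0,"z": 0,"ax": 0,"ay": 0,"az": 0,"claw": 1}]'

```text
clock: 5.25
tcp_pos: [0.5231, -0.1018, 0.0982]
orientation: [0.0, 0.909, 0.417, 0.0]
wrist_force: [-0.1, 0.0, -4.1]
finger_gap: 0.0139
```

Run:
```python
from h import *
crop("pics/s9.png","side",220,70,90,90,6.4)
s=env.get_state();print(s["tcp_pos"],s["wrist_force"],s["ft_torque"],s["finger_gap"])
```

```text
[ 0.52273517 -0.10162313  0.09747416] [-1.34096727  1.02732248 -4.27384435] [-0.16387845  0.18895921 -0.0371375 ] 0.014133716251696772
```

View pics/s9.png

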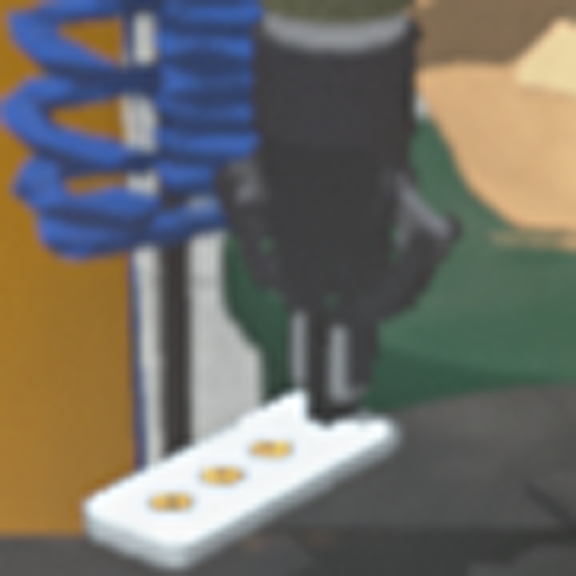

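Run:
```python
from h import *
np.set_printoptions(precision=4,suppress=True)
im=cv2.imread("pics/top0.png").astype(int); g=im.min(2)
z=lambda p:(np.array(p,float)+.5)/3.2-.5+np.array((130,150))
def ref(p):
    c=np.round(z(p)).astype(int);w=g[c[1]-2:c[1]+3,c[0]-2:c[0]+3]-np.percentile(g[c[1]-3:c[1]+4,c[0]-3:c[0]+4],50);w=w.clip(0)
    yy,xx=np.mgrid[-2:3,-2:3];return c+np.array([(w*xx).sum(),(w*yy).sum()])/w.sum()
th,t=1.4011,np.array([.5506,.2965]);R=np.array([[np.cos(th),-np.sin(th)],[np.sin(th),np.cos(th)]])
A=[(275,107),(331,111),(411,118)];B=[(255,199),(308,216),(386,243)]
f=lambda ps,h:(cast("top",[ref(p) for p in ps],h)[:,:2]-t)@R
print(f(A,.018),f(B,.018)); print((f(A,.018)+f(B,.018))/2)
print(f([(72,53),(43,171)],.008))
# block and plunger
print("block corners",(cast("top",[z(p) for p in((52,70),(94,78),(80,155),(37,147))],.035)[:,:2]-t)@R)
# base colour mask contour
```

```text
[[-0.0447 -0.0384]
 [-0.0899 -0.0437]
 [-0.1551 -0.0498]] [[-0.0437  0.0385]
 [-0.0893  0.0439]
 [-0.1542  0.0529]]
[[-0.0442  0.    ]
 [-0.0896  0.0001]
 [-0.1547  0.0016]]
[[ 0.1295 -0.0512]
 [ 0.1302  0.0486]]
block corners [[ 0.1343 -0.0315]
 [ 0.0999 -0.0314]
 [ 0.0978  0.0312]
 [ 0.1327  0.0314]]
```

>>> servo_tool --increments '[{"x": -0.05,"y": 0.9,"z": 0,"ax": 0,"ay": 0,"az": 0.48,"claw": 1},{"x": -0.05,"y": 0.9,"z": 0,"ax": 0,"ay": 0,"az": 0.48,"claw": 1},{"x": -0.05,"y": 0.9,"z": 0,"ax": 0,"ay": 0,"az": 0.48,"claw": 1},{"x": -0.05,"y": 0.9,"z": 0,"ax": 0,"ay": 0,"az": 0.48,"claw": 1},{"x": -0.05,"y": 0.9,"z": 0,"ax": 0,"ay": 0,"az": 0.48,"claw": 1}]'

```text
clock: 5.8
tcp_pos: [0.5155, 0.0118, 0.0963]
orientation: [-0.001, 0.826, 0.563, -0.001]
wrist_force: [-0.2, 0.1, -3.2]
finger_gap: 0.0139
```

>>> servo_tool --increments '[{"x": -0.05,"y": 0.9,"z": 0,"ax": 0,"ay": 0,"az": 0.48,"claw": 1},{"x": -0.05,"y": 0.9,"z": 0,"ax": 0,"ay": 0,"az": 0.48,"claw": 1},{"x": -0.05,"y": 0.9,"z": 0,"ax": 0,"ay": 0,"az": 0.45,"claw": 1},{"x": -0.02,"y": 0.3,"z": 0,"ax": 0,"ay": 0,"az": 0,"claw": 1},{"x": 0,"y": 0,"z": 0,"ax": 0,"ay": 0,"az": 0,"claw": 1}]'

```text
clock: 6.3
tcp_pos: [0.5115, 0.0866, 0.0966]
orientation: [-0.0, 0.767, 0.641, -0.001]
wrist_force: [0.7, -0.9, -4.1]
finger_gap: 0.014
```

Run:
```python
from h import *
crop("pics/t10.png","top",170,140,150,110,5)
crop("pics/s10.png","side",215,110,110,110,5)
s=env.get_state();print(s["tcp_pos"],s["orientation"],s["wrist_force"],s["ft_torque"],s["finger_gap"],s["joint_pos"])
```

```text
[0.5120074  0.08538187 0.09695102] [ 2.63469974e-05  7.67928519e-01  6.40535372e-01 -4.74919168e-04] [ 0.18984933  0.11875955 -3.11357919] [-0.17460514  0.11602591 -0.01417219] 0.014204908201295363 [ 1.08981368e-02  2.74210934e-01 -3.06778801e-01  9.90509278e-01
 -6.41250586e-04  1.76210037e+00]
```

View pics/t10.png

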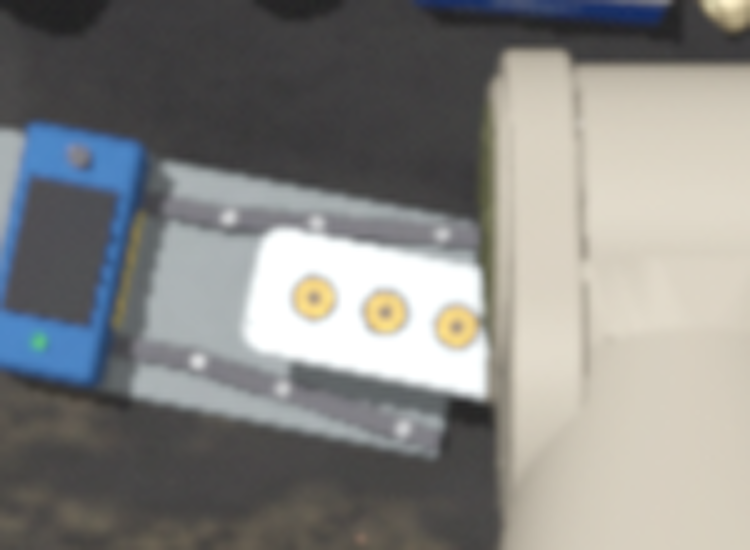

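View pics/s10.png

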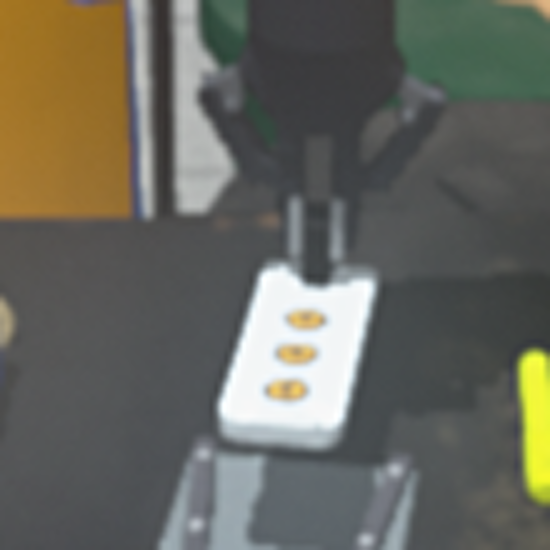

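The carrier is held above the mouth. Its rings are at (233,200), (247,202) and (261,205) in the top view, and they line up with the channel. I'll triangulate them for pose and tilt.

```bash
cat >> h.py <<'E'
TH=1.392;O=np.array([.5504,.2970]);RS=np.array([[np.cos(TH),-np.sin(TH)],[np.sin(TH),np.cos(TH)]])
def stn(P): P=np.array(P,float).copy(); P[:,:2]=(P[:,:2]-O)@RS; return P
def rings(n,roi,im=None):
    im=env.read_camera(n)[:,:,::-1].copy() if im is None else im
    hsv=cv2.cvtColor(im,cv2.COLOR_BGR2HSV);x,y,w,hh=roi
    g=((hsv[:,:,1]>60)&(hsv[:,:,0]>8)&(hsv[:,:,0]<32)&(hsv[:,:,2]>150)).astype(np.uint8)
    m=np.zeros_like(g);m[y:y+hh,x:x+w]=1;g=cv2.morphologyEx(g*m,cv2.MORPH_CLOSE,np.ones((3,3),np.uint8))
    k,l,s,c=cv2.connectedComponentsWithStats(g); i=[j for j in range(1,k) if s[j,4]>6]
    return c[i],s[i,4]
def tri(a,b):
    Pm=[np.array(env.calibration(n)["K"])@np.array(env.calibration(n)["world_to_cam"])[:3] for n in("top","side")]
    X=cv2.triangulatePoints(Pm[0],Pm[1],np.array(a,float).T,np.array(b,float).T);return (X[:3]/X[3]).T
E
python3 - <<'E'
from h import *
np.set_printoptions(precision=4,suppress=True)
a,sa=rings("top",(222,188,45,25),cv2.imread("pics/t10_full.png"));b,sb=rings("side",(260,165,30,30),cv2.imread("pics/s10_full.png"))
print(a,sa,b,sb)
a=a[np.argsort(a[:,0])];b=b[np.argsort(-b[:,1])]
X=tri(a,b);print(X);print(stn(X))
d=X[0]-X[2];print("yaw",np.arctan2(d[1],d[0]),"pitch",d[2]/np.hypot(*d[:2]))
# single-view consistency
for n,p in(("top",a),("side",b)): print(n,stn(cast(n,p,X[:,2].mean())))
E
```

```text
[[232.4286 199.3265]
 [246.625  202.1042]
 [261.0816 204.898 ]] [49 48 49] [[275.5789 173.4211]
 [273.9524 180.2857]
 [272.     187.5   ]] [19 21 24]
[[0.5322 0.1978 0.097 ]
 [0.526  0.1634 0.0971]
 [0.5201 0.1285 0.0969]]
[[-0.1009  0.0003  0.097 ]
 [-0.1358  0.0002  0.0971]
 [-0.1712 -0.0002  0.0969]]
yaw 1.3987513425157676 pitch 0.002305094707763025
top [[-0.101   0.0013  0.097 ]
 [-0.1359  0.0012  0.097 ]
 [-0.1713  0.0009  0.097 ]]
side [[-0.101  -0.0007  0.097 ]
 [-0.136  -0.0007  0.097 ]
 [-0.1711 -0.0013  0.097 ]]
```

The carrier is centred within about 1 mm, level, and its yaw is good. I'll lower it about 75 mm, then feel for the bed.

>>> servo_tool --increments '[{"x": 0,"y": 0,"z": -0.7,"ax": 0,"ay": 0,"az": 0,"claw": 1},{"x": 0,"y": 0,"z": -0.7,"ax": 0,"ay": 0,"az": 0,"claw": 1},{"x": 0,"y": 0,"z": -0.7,"ax": 0,"ay": 0,"az": 0,"claw": 1},{"x": 0,"y": 0,"z": -0.6,"ax": 0,"ay": 0,"az": 0,"claw": 1},{"x": 0,"y": 0,"z": -0.2,"ax": 0,"ay": 0,"az": 0,"claw": 1}]'

```text
clock: 6.9
tcp_pos: [0.511, 0.0846, 0.0233]
orientation: [-0.001, 0.768, 0.64, -0.001]
wrist_force: [-0.8, 0.3, -3.7]
finger_gap: 0.0143
```

>>> servo_tool --increments '[{"x": 0,"y": 0,"z": -0.08,"ax": 0,"ay": 0,"az": 0,"claw": 1},{"x": 0,"y": 0,"z": 0,"ax": 0,"ay": 0,"az": 0,"claw": 1},{"x": 0,"y": 0,"z": 0,"ax": 0,"ay": 0,"az": 0,"claw": 1}]'

```text
clock: 7.2
tcp_pos: [0.513, 0.0857, 0.0237]
orientation: [0.001, 0.768, 0.641, 0.001]
wrist_force: [-0.5, -0.7, -3.6]
finger_gap: 0.0139
```

>>> servo_tool --increments '[{"x": 0,"y": 0,"z": -0.04,"ax": 0,"ay": 0,"az": 0,"claw": 1},{"x": 0,"y": 0,"z": 0,"ax": 0,"ay": 0,"az": 0,"claw": 1}]'

```text
clock: 7.4
tcp_pos: [0.5126, 0.0859, 0.0224]
orientation: [0.0, 0.768, 0.641, 0.0]
wrist_force: [0.2, -0.4, -3.6]
finger_gap: 0.014
```

>>> servo_tool --increments '[{"x": 0,"y": 0,"z": -0.08,"ax": 0,"ay": 0,"az": 0,"claw": 1},{"x": 0,"y": 0,"z": 0,"ax": 0,"ay": 0,"az": 0,"claw": 1}]'

```text
clock: 7.6
tcp_pos: [0.5121, 0.0859, 0.0198]
orientation: [0.0, 0.768, 0.641, -0.0]
wrist_force: [0.5, 0.8, -3.2]
finger_gap: 0.014
```

>>> servo_tool --increments '[{"x": 0,"y": 0,"z": -0.04,"ax": 0,"ay": 0,"az": 0,"claw": 1},{"x": 0,"y": 0,"z": 0,"ax": 0,"ay": 0,"az": 0,"claw": 1}]'

```text
clock: 7.8
tcp_pos: [0.5122, 0.086, 0.0188]
orientation: [-0.0, 0.768, 0.641, 0.0]
wrist_force: [0.6, -1.0, -3.3]
finger_gap: 0.0139
```

>>> servo_tool --increments '[{"x": 0,"y": 0,"z": -0.04,"ax": 0,"ay": 0,"az": 0,"claw": 1},{"x": 0,"y": 0,"z": 0,"ax": 0,"ay": 0,"az": 0,"claw": 1}]'

```text
clock: 8.0
tcp_pos: [0.5128, 0.0861, 0.0184]
orientation: [0.0, 0.768, 0.641, 0.001]
wrist_force: [-0.1, 0.0, -0.2]
finger_gap: 0.014
```

The wrist force went from -3.3 N to -0.2 N, so the bed is taking the weight. I'll slide 30 mm and check.

>>> servo_tool --increments '[{"x": 0.035,"y": 0.197,"z": 0,"ax": 0,"ay": 0,"az": 0,"claw": 1},{"x": 0.053,"y": 0.295,"z": 0,"ax": 0,"ay": 0,"az": 0,"claw": 1},{"x": 0.053,"y": 0.295,"z": 0,"ax": 0,"ay": 0,"az": 0,"claw": 1},{"x": 0.053,"y": 0.295,"z": 0,"ax": 0,"ay": 0,"az": 0,"claw": 1},{"x": 0.018,"y": 0.098,"z": 0,"ax": 0,"ay": 0,"az": 0,"claw": 1}]'

```text
clock: 8.5
tcp_pos: [0.5183, 0.1164, 0.0184]
orientation: [0.0, 0.767, 0.641, 0.001]
wrist_force: [0.6, -1.6, 5.5]
finger_gap: 0.0138
```

>>> servo_tool --increments '[{"x": 0,"y": 0,"z": 0,"ax": 0,"ay": 0,"az": 0,"claw": 1}]'

```text
clock: 8.6
tcp_pos: [0.5183, 0.1166, 0.0184]
orientation: [0.0, 0.767, 0.641, 0.001]
wrist_force: [0.5, 1.6, 4.8]
finger_gap: 0.014
```

Run:
```python
from h import *
np.set_printoptions(precision=4,suppress=True)
crop("pics/t11.png","top",170,160,120,80,6)
crop("pics/s11.png","side",225,160,90,90,6)
s=env.get_state();print(s["tcp_pos"],s["orientation"],s["wrist_force"],s["ft_torque"])
a,sa=rings("top",(190,180,75,35),cv2.imread("pics/t11_full.png"));b,sb=rings("side",(255,165,35,60),cv2.imread("pics/s11_full.png"))
print(sa,sb)
print("top",stn(cast("top",a,.02)));print("side",stn(cast("side",b,.02)))
```

```text
[0.5183 0.1165 0.0184] [0.0001 0.7673 0.6413 0.001 ] [0.6591 1.0956 5.6724] [ 0.2768 -0.0098 -0.0291]
[40 40] [20 23 25]
top [[-0.0699 -0.0004  0.02  ]
 [-0.105  -0.0002  0.02  ]]
side [[-0.1375 -0.0013  0.02  ]
 [-0.1028 -0.0027  0.02  ]
 [-0.068  -0.0021  0.02  ]]
```

View pics/t11.png

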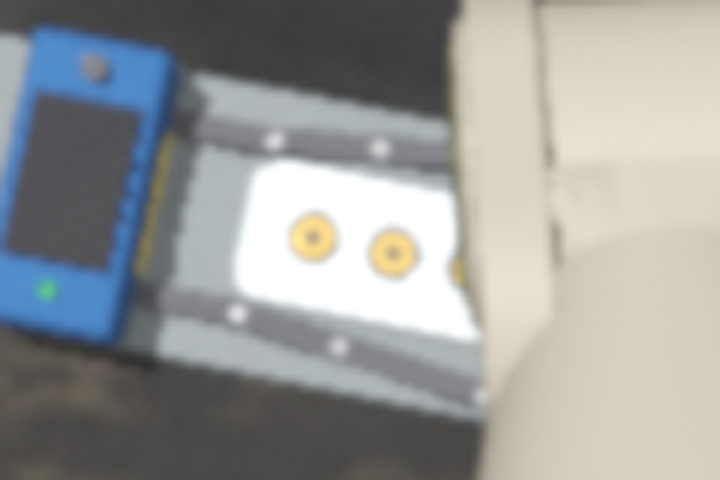

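View pics/s11.png

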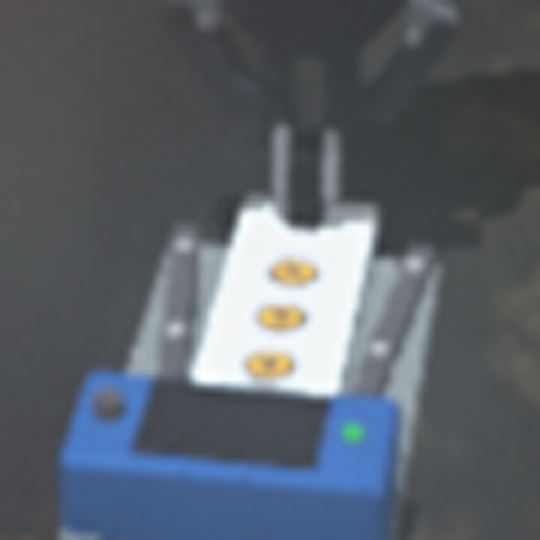

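It is centred within about 1 mm. Vertical preload has risen to 5 N, so I'll ease up slightly and continue.

>>> servo_tool --increments '[{"x": 0.02,"y": 0.197,"z": 0.02,"ax": 0,"ay": 0,"az": 0,"claw": 1},{"x": 0.035,"y": 0.197,"z": 0,"ax": 0,"ay": 0,"az": 0,"claw": 1},{"x": 0.035,"y": 0.197,"z": 0,"ax": 0,"ay": 0,"az": 0,"claw": 1},{"x": 0.035,"y": 0.197,"z": 0,"ax": 0,"ay": 0,"az": 0,"claw": 1}]'

```text
clock: 9.1
tcp_pos: [0.5208, 0.1356, 0.0184]
orientation: [0.0, 0.768, 0.641, 0.0]
wrist_force: [-0.9, -0.6, 4.2]
finger_gap: 0.0139
```

>>> servo_tool --increments '[{"x": 0.035,"y": 0.197,"z": 0,"ax": 0,"ay": 0,"az": 0,"claw": 1},{"x": 0.035,"y": 0.197,"z": 0,"ax": 0,"ay": 0,"az": 0,"claw": 1},{"x": 0,"y": 0,"z": 0,"ax": 0,"ay": 0,"az": 0,"claw": 1}]'

```text
clock: 9.4
tcp_pos: [0.5227, 0.146, 0.0185]
orientation: [-0.0, 0.767, 0.641, 0.0]
wrist_force: [-0.0, 1.4, 4.1]
finger_gap: 0.014
```

Run:
```python
from h import *
np.set_printoptions(precision=4,suppress=True)
crop("pics/t12.png","top",160,160,120,80,6)
s=env.get_state();print(s["tcp_pos"],s["orientation"],s["wrist_force"],s["ft_torque"], stn([s["tcp_pos"]]))
a,sa=rings("top",(190,180,75,35),cv2.imread("pics/t12_full.png"))
print(sa)
print("top",stn(cast("top",a,.02)))
```

```text
[0.5226 0.1457 0.0184] [-0.0002  0.7674  0.6412  0.0004] [-0.3787  0.7335  2.383 ] [ 0.197  -0.0859 -0.0067] [[-0.1538  0.0005  0.0184]]
[39 47]
top [[-0.0401  0.0005  0.02  ]
 [-0.0765  0.0006  0.02  ]]
```

View pics/t12.png

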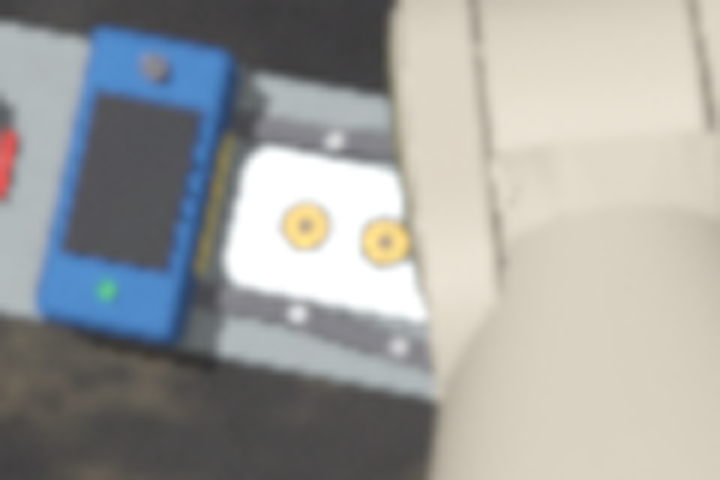

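The nose is in the straight section and centred, with its edge at about (199,196) in front of the reader. I'll go under the reader.

>>> servo_tool --increments '[{"x": 0.035,"y": 0.197,"z": 0.01,"ax": 0,"ay": 0,"az": 0,"claw": 1},{"x": 0.035,"y": 0.197,"z": 0,"ax": 0,"ay": 0,"az": 0,"claw": 1},{"x": 0.035,"y": 0.197,"z": 0,"ax": 0,"ay": 0,"az": 0,"claw": 1},{"x": 0.035,"y": 0.197,"z": 0,"ax": 0,"ay": 0,"az": 0,"claw": 1}]'

```text
clock: 9.85
tcp_pos: [0.5258, 0.165, 0.0185]
orientation: [-0.0, 0.768, 0.641, -0.0]
wrist_force: [-0.1, -1.4, 0.9]
finger_gap: 0.0145
```

>>> servo_tool --increments '[{"x": 0.035,"y": 0.197,"z": 0,"ax": 0,"ay": 0,"az": 0,"claw": 1},{"x": 0.035,"y": 0.197,"z": 0,"ax": 0,"ay": 0,"az": 0,"claw": 1},{"x": 0.035,"y": 0.197,"z": 0,"ax": 0,"ay": 0,"az": 0,"claw": 1},{"x": 0.035,"y": 0.197,"z": 0,"ax": 0,"ay": 0,"az": 0,"claw": 1},{"x": 0,"y": 0,"z": 0,"ax": 0,"ay": 0,"az": 0,"claw": 1}]'

```text
clock: 10.35
tcp_pos: [0.5294, 0.1852, 0.0185]
orientation: [-0.0, 0.767, 0.641, 0.0]
wrist_force: [-0.5, -0.2, -0.3]
finger_gap: 0.0143
```

Run:
```python
from h import *
np.set_printoptions(precision=4,suppress=True)
crop("pics/t13.png","top",140,160,120,80,6)
s=env.get_state();print(s["tcp_pos"],s["orientation"],s["wrist_force"],s["ft_torque"], stn([s["tcp_pos"]]))
a,sa=rings("top",(190,180,75,35),cv2.imread("pics/t13_full.png"))
print(sa)
print("top",stn(cast("top",a,.02)))
crop("pics/s13.png","side",225,160,90,90,6)
```

```text
[0.5293 0.1849 0.0185] [-0.0002  0.7674  0.6412 -0.    ] [ 0.0654  1.1299 -1.7427] [ 0.1019 -0.0243  0.0056] [[-0.1141  0.0009  0.0185]]
[13]
top [[-0.0049  0.0018  0.02  ]]
```

View pics/t13.png

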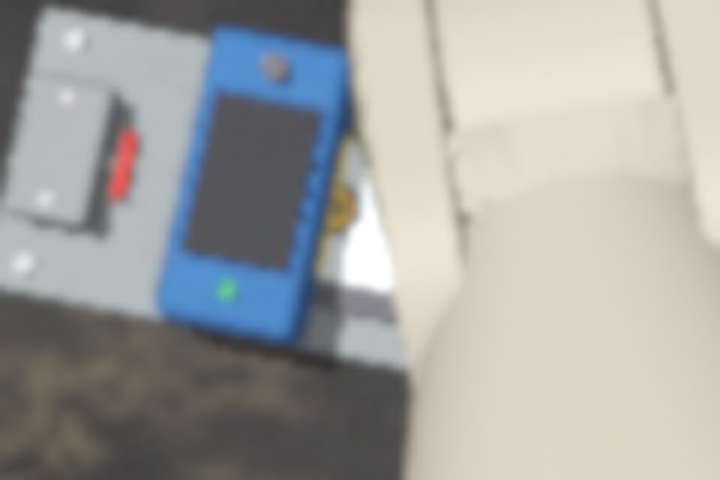

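View pics/s13.png

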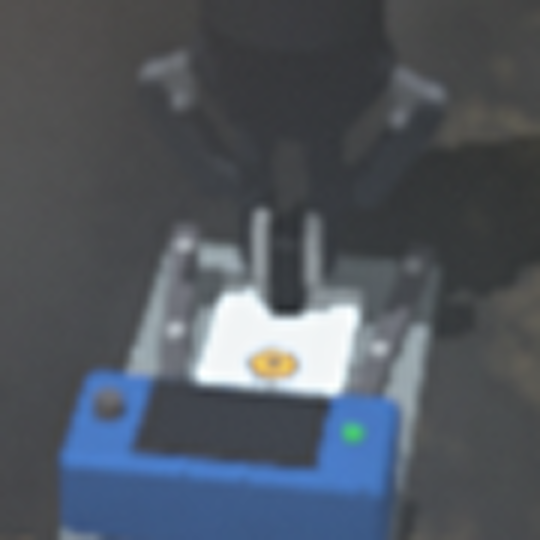

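>>> servo_tool --increments '[{"x": 0.04,"y": 0.197,"z": 0,"ax": 0,"ay": 0,"az": 0,"claw": 1},{"x": 0.04,"y": 0.197,"z": 0,"ax": 0,"ay": 0,"az": 0,"claw": 1},{"x": 0.04,"y": 0.197,"z": 0,"ax": 0,"ay": 0,"az": 0,"claw": 1}]'

```text
clock: 10.75
tcp_pos: [0.5323, 0.1994, 0.0185]
orientation: [-0.0, 0.768, 0.641, -0.0]
wrist_force: [-0.7, -1.0, -2.5]
finger_gap: 0.0138
```

>>> servo_tool --increments '[{"x": 0.04,"y": 0.197,"z": 0,"ax": 0,"ay": 0,"az": 0,"claw": 1},{"x": 0.035,"y": 0.197,"z": 0,"ax": 0,"ay": 0,"az": 0,"claw": 1},{"x": 0.035,"y": 0.197,"z": 0,"ax": 0,"ay": 0,"az": 0,"claw": 1},{"x": 0,"y": 0,"z": 0,"ax": 0,"ay": 0,"az": 0,"claw": 1}]'

```text
clock: 11.15
tcp_pos: [0.5352, 0.2147, 0.0186]
orientation: [-0.0, 0.767, 0.641, 0.0]
wrist_force: [-0.8, -0.4, -2.7]
finger_gap: 0.0139
```

Run:
```python
from h import *
np.set_printoptions(precision=4,suppress=True)
crop("pics/t14.png","top",140,160,120,80,6)
s=env.get_state();print(s["tcp_pos"],s["orientation"],s["wrist_force"],s["ft_torque"], stn([s["tcp_pos"]]))
crop("pics/s14.png","side",225,180,90,110,5)
```

```text
[0.5351 0.2143 0.0186] [-0.      0.7674  0.6411 -0.    ] [-0.543   0.436  -2.1776] [-0.004  -0.0327  0.0138] [[-0.0841  0.0004  0.0186]]
```

View pics/t14.png

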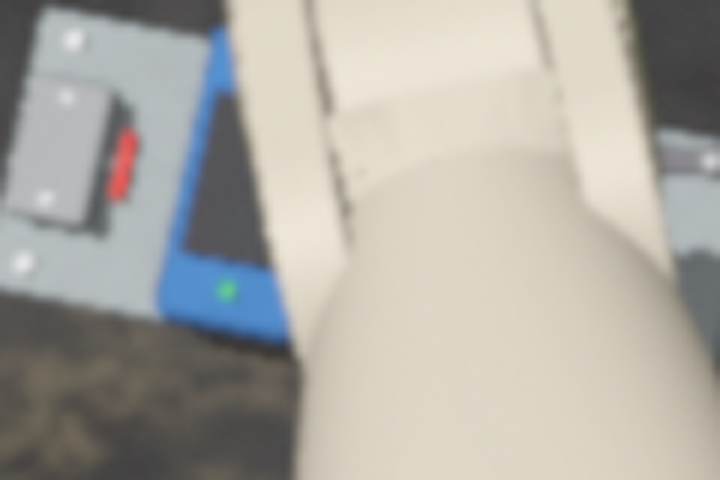

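View pics/s14.png

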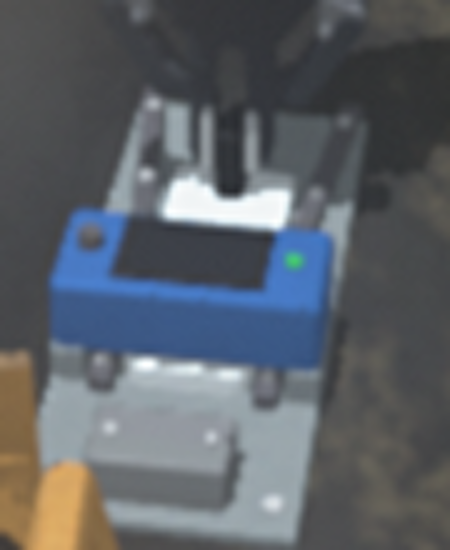

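The nose shows past the reader (side about (262,253)), short of the plunger. I'll continue slowly and watch the force along the channel.

Run:
```python
from h import *
print(stn(cast("top",[(138/6+140,160/6+160),(110/6+140,160/6+160)],.018)))
```

```text
[[ 8.62728525e-02 -2.33073742e-03  1.80000000e-02]
 [ 9.81194075e-02  4.18228015e-05  1.80000000e-02]]
```

>>> servo_tool --increments '[{"x": 0.021,"y": 0.118,"z": -0.01,"ax": 0,"ay": 0,"az": 0,"claw": 1},{"x": 0.021,"y": 0.118,"z": 0,"ax": 0,"ay": 0,"az": 0,"claw": 1},{"x": 0,"y": 0,"z": 0,"ax": 0,"ay": 0,"az": 0,"claw": 1}]'

```text
clock: 11.55
tcp_pos: [0.5364, 0.2201, 0.0185]
orientation: [-0.0, 0.768, 0.641, 0.0]
wrist_force: [-0.8, -0.2, -1.1]
finger_gap: 0.014
```

>>> servo_tool --increments '[{"x": 0.014,"y": 0.079,"z": 0,"ax": 0,"ay": 0,"az": 0,"claw": 1},{"x": 0.014,"y": 0.079,"z": 0,"ax": 0,"ay": 0,"az": 0,"claw": 1}]'

```text
clock: 11.75
tcp_pos: [0.537, 0.2238, 0.0185]
orientation: [0.0, 0.768, 0.641, 0.0]
wrist_force: [0.2, -0.6, -2.0]
finger_gap: 0.0138
```

>>> servo_tool --increments '[{"x": 0.014,"y": 0.079,"z": 0,"ax": 0,"ay": 0,"az": 0,"claw": 1},{"x": 0.007,"y": 0.039,"z": 0,"ax": 0,"ay": 0,"az": 0,"claw": 1}]'

```text
clock: 11.95
tcp_pos: [0.5375, 0.2269, 0.0185]
orientation: [0.0, 0.768, 0.641, 0.0]
wrist_force: [1.0, -0.2, -2.3]
finger_gap: 0.0143
```

>>> servo_tool --increments '[{"x": 0.014,"y": 0.079,"z": -0.01,"ax": 0,"ay": 0,"az": 0,"claw": 1},{"x": 0.014,"y": 0.079,"z": 0,"ax": 0,"ay": 0,"az": 0,"claw": 1},{"x": 0.014,"y": 0.079,"z": 0,"ax": 0,"ay": 0,"az": 0,"claw": 1}]'

```text
clock: 12.25
tcp_pos: [0.5388, 0.2328, 0.0185]
orientation: [0.0, 0.768, 0.641, 0.0]
wrist_force: [-0.1, -1.1, 0.8]
finger_gap: 0.0141
```

>>> servo_tool --increments '[{"x": 0.007,"y": 0.039,"z": 0,"ax": 0,"ay": 0,"az": 0,"claw": 1},{"x": 0.007,"y": 0.039,"z": 0,"ax": 0,"ay": 0,"az": 0,"claw": 1},{"x": 0.007,"y": 0.039,"z": 0,"ax": 0,"ay": 0,"az": 0,"claw": 1}]'

```text
clock: 12.55
tcp_pos: [0.5393, 0.2356, 0.0185]
orientation: [0.0, 0.768, 0.641, 0.0]
wrist_force: [-0.1, -1.1, 2.8]
finger_gap: 0.0141
```

>>> servo_tool --increments '[{"x": 0.007,"y": 0.039,"z": 0,"ax": 0,"ay": 0,"az": 0,"claw": 1},{"x": 0.007,"y": 0.039,"z": 0,"ax": 0,"ay": 0,"az": 0,"claw": 1}]'

```text
clock: 12.75
tcp_pos: [0.5396, 0.2376, 0.0185]
orientation: [0.0, 0.768, 0.641, 0.0]
wrist_force: [0.3, -0.5, 3.2]
finger_gap: 0.0137
```

>>> servo_tool --increments '[{"x": 0.0035,"y": 0.0195,"z": -0.001,"ax": 0,"ay": 0,"az": 0,"claw": 1},{"x": 0.0035,"y": 0.0195,"z": 0,"ax": 0,"ay": 0,"az": 0,"claw": 1},{"x": 0.0035,"y": 0.0195,"z": 0,"ax": 0,"ay": 0,"az": 0,"claw": 1}]'

```text
clock: 13.05
tcp_pos: [0.5399, 0.239, 0.0184]
orientation: [0.0, 0.768, 0.641, 0.0]
wrist_force: [-0.1, -0.8, 5.4]
finger_gap: 0.0143
```

>>> servo_tool --increments '[{"x": 0.0035,"y": 0.0195,"z": 0,"ax": 0,"ay": 0,"az": 0,"claw": 1},{"x": 0.0035,"y": 0.0195,"z": 0,"ax": 0,"ay": 0,"az": 0,"claw": 1},{"x": 0.0035,"y": 0.0195,"z": 0,"ax": 0,"ay": 0,"az": 0,"claw": 1}]'

```text
clock: 13.35
tcp_pos: [0.5402, 0.2404, 0.0185]
orientation: [0.0, 0.768, 0.641, 0.0]
wrist_force: [0.1, -0.9, 5.8]
finger_gap: 0.0139
```

>>> servo_tool --increments '[{"x": 0.0035,"y": 0.0195,"z": 0,"ax": 0,"ay": 0,"az": 0,"claw": 1},{"x": 0.0035,"y": 0.0195,"z": 0,"ax": 0,"ay": 0,"az": 0,"claw": 1}]'

```text
clock: 13.55
tcp_pos: [0.5403, 0.2414, 0.0184]
orientation: [0.0, 0.768, 0.641, 0.0]
wrist_force: [-0.4, -1.2, 5.6]
finger_gap: 0.0138
```

>>> servo_tool --increments '[{"x": 0.0035,"y": 0.0195,"z": 0.01,"ax": 0,"ay": 0,"az": 0,"claw": 1},{"x": 0.0035,"y": 0.0195,"z": 0,"ax": 0,"ay": 0,"az": 0,"claw": 1},{"x": 0.0035,"y": 0.0195,"z": 0,"ax": 0,"ay": 0,"az": 0,"claw": 1}]'

```text
clock: 13.85
tcp_pos: [0.5404, 0.2429, 0.0185]
orientation: [0.0, 0.768, 0.641, 0.0]
wrist_force: [0.5, -1.2, 3.7]
finger_gap: 0.0143
```

>>> servo_tool --increments '[{"x": 0.0035,"y": 0.0195,"z": 0,"ax": 0,"ay": 0,"az": 0,"claw": 1},{"x": 0.0035,"y": 0.0195,"z": 0,"ax": 0,"ay": 0,"az": 0,"claw": 1}]'

```text
clock: 14.05
tcp_pos: [0.5405, 0.2439, 0.0185]
orientation: [0.0, 0.768, 0.641, 0.0]
wrist_force: [-0.1, -0.6, 4.9]
finger_gap: 0.0143
```

Run:
```python
from h import *
np.set_printoptions(precision=4,suppress=True)
crop("pics/t15.png","top",130,160,90,70,8)
s=env.get_state();print(s["tcp_pos"],s["wrist_force"],s["ft_torque"], stn([s["tcp_pos"]]))
crop("pics/s15.png","side",225,180,90,110,5)
```

```text
[0.5406 0.2439 0.0185] [ 0.363  -1.1268  5.284 ] [-0.2189 -0.0607 -0.0277] [[-0.054   0.0002  0.0185]]
```

View pics/t15.png

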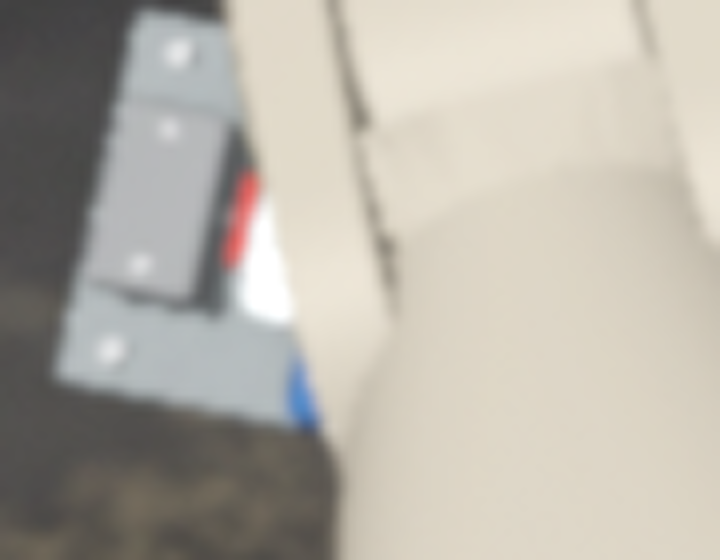

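View pics/s15.png

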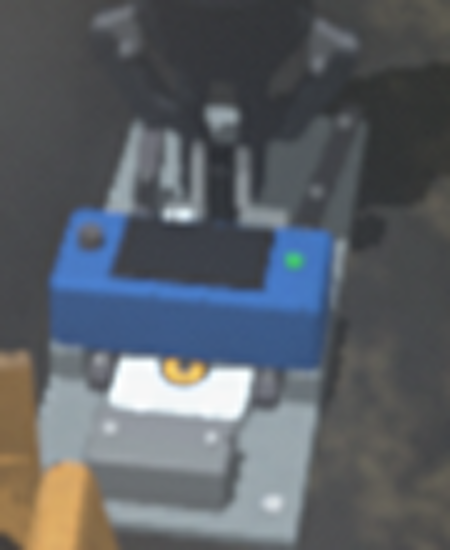

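The white nose is just at the red plunger (top about (160,187)). Continuing in 0.5 mm steps.

>>> servo_tool --increments '[{"x": 0.0035,"y": 0.0195,"z": 0.01,"ax": 0,"ay": 0,"az": 0,"claw": 1},{"x": 0.0035,"y": 0.0195,"z": 0,"ax": 0,"ay": 0,"az": 0,"claw": 1}]'

```text
clock: 14.35
tcp_pos: [0.5405, 0.2448, 0.0185]
orientation: [-0.0, 0.768, 0.641, -0.0]
wrist_force: [0.3, -0.5, 2.8]
finger_gap: 0.0139
```

>>> servo_tool --increments '[{"x": 0.0035,"y": 0.0195,"z": 0,"ax": 0,"ay": 0,"az": 0,"claw": 1},{"x": 0.0035,"y": 0.0195,"z": 0,"ax": 0,"ay": 0,"az": 0,"claw": 1}]'

```text
clock: 14.55
tcp_pos: [0.5407, 0.2458, 0.0185]
orientation: [-0.0, 0.768, 0.641, -0.0]
wrist_force: [-1.0, -0.1, 1.9]
finger_gap: 0.0137
```

>>> servo_tool --increments '[{"x": 0.0035,"y": 0.0195,"z": 0,"ax": 0,"ay": 0,"az": 0,"claw": 1},{"x": 0.0035,"y": 0.0195,"z": 0,"ax": 0,"ay": 0,"az": 0,"claw": 1}]'

```text
clock: 14.75
tcp_pos: [0.5407, 0.2459, 0.0185]
orientation: [0.0, 0.768, 0.641, -0.001]
wrist_force: [-1.1, -5.9, 3.5]
finger_gap: 0.0141
```

Contact, about 6 N. I'll press on through the plunger travel.

>>> servo_tool --increments '[{"x": 0.0035,"y": 0.0195,"z": 0,"ax": 0,"ay": 0,"az": 0,"claw": 1},{"x": 0.0035,"y": 0.0195,"z": 0,"ax": 0,"ay": 0,"az": 0,"claw": 1}]'

```text
clock: 14.95
tcp_pos: [0.5408, 0.2468, 0.0184]
orientation: [0.0, 0.768, 0.641, -0.001]
wrist_force: [-0.4, -4.1, 3.3]
finger_gap: 0.0141
```

>>> servo_tool --increments '[{"x": 0.0035,"y": 0.0195,"z": 0,"ax": 0,"ay": 0,"az": 0,"claw": 1},{"x": 0,"y": 0,"z": 0,"ax": 0,"ay": 0,"az": 0,"claw": 1}]'

```text
clock: 15.15
tcp_pos: [0.5409, 0.2474, 0.0184]
orientation: [0.0, 0.768, 0.641, -0.001]
wrist_force: [-0.7, -5.5, 4.1]
finger_gap: 0.0136
```

>>> servo_tool --increments '[{"x": 0.0035,"y": 0.0195,"z": 0,"ax": 0,"ay": 0,"az": 0,"claw": 1},{"x": 0.0035,"y": 0.0195,"z": 0,"ax": 0,"ay": 0,"az": 0,"claw": 1}]'

```text
clock: 15.35
tcp_pos: [0.5411, 0.2483, 0.0185]
orientation: [0.0, 0.768, 0.641, -0.001]
wrist_force: [-0.3, -4.9, 3.3]
finger_gap: 0.0145
```

>>> servo_tool --increments '[{"x": 0.0035,"y": 0.0195,"z": 0,"ax": 0,"ay": 0,"az": 0,"claw": 1},{"x": 0.0035,"y": 0.0195,"z": 0,"ax": 0,"ay": 0,"az": 0,"claw": 1}]'

```text
clock: 15.55
tcp_pos: [0.5413, 0.2493, 0.0185]
orientation: [0.0, 0.768, 0.641, -0.001]
wrist_force: [-1.5, -5.6, 2.9]
finger_gap: 0.0141
```

>>> servo_tool --increments '[{"x": 0.0035,"y": 0.0195,"z": 0,"ax": 0,"ay": 0,"az": 0,"claw": 1},{"x": 0,"y": 0,"z": 0,"ax": 0,"ay": 0,"az": 0,"claw": 1}]'

```text
clock: 15.75
tcp_pos: [0.5414, 0.2498, 0.0185]
orientation: [0.0, 0.768, 0.641, -0.001]
wrist_force: [-0.5, -5.6, 3.8]
finger_gap: 0.0147
```

>>> servo_tool --increments '[{"x": 0.0035,"y": 0.0195,"z": 0,"ax": 0,"ay": 0,"az": 0,"claw": 1},{"x": 0,"y": 0,"z": 0,"ax": 0,"ay": 0,"az": 0,"claw": 1}]'

```text
clock: 15.95
tcp_pos: [0.5414, 0.2504, 0.0185]
orientation: [0.0, 0.768, 0.641, -0.001]
wrist_force: [-0.6, -5.1, 2.6]
finger_gap: 0.0139
```

>>> servo_tool --increments '[{"x": 0.0035,"y": 0.0195,"z": 0,"ax": 0,"ay": 0,"az": 0,"claw": 1},{"x": 0,"y": 0,"z": 0,"ax": 0,"ay": 0,"az": 0,"claw": 1}]'

```text
clock: 16.15
tcp_pos: [0.5416, 0.2509, 0.0185]
orientation: [0.0, 0.768, 0.641, -0.001]
wrist_force: [-0.4, -5.1, 3.0]
finger_gap: 0.0141
```

>>> servo_tool --increments '[{"x": 0.0035,"y": 0.0195,"z": 0,"ax": 0,"ay": 0,"az": 0,"claw": 1},{"x": 0,"y": 0,"z": 0,"ax": 0,"ay": 0,"az": 0,"claw": 1}]'

```text
clock: 16.35
tcp_pos: [0.5416, 0.2514, 0.0184]
orientation: [0.0, 0.768, 0.641, -0.001]
wrist_force: [-1.0, -5.3, 3.3]
finger_gap: 0.014
```

>>> servo_tool --increments '[{"x": 0.0035,"y": 0.0195,"z": 0,"ax": 0,"ay": 0,"az": 0,"claw": 1},{"x": 0,"y": 0,"z": 0,"ax": 0,"ay": 0,"az": 0,"claw": 1}]'

```text
clock: 16.55
tcp_pos: [0.5416, 0.2514, 0.0185]
orientation: [0.001, 0.768, 0.641, -0.001]
wrist_force: [-0.7, -6.5, 3.3]
finger_gap: 0.0141
```

It stopped advancing at y=0.2514 and the force is rising, so I'll build up to about 14 N.

>>> servo_tool --increments '[{"x": 0.0035,"y": 0.0195,"z": 0,"ax": 0,"ay": 0,"az": 0,"claw": 1},{"x": 0,"y": 0,"z": 0,"ax": 0,"ay": 0,"az": 0,"claw": 1}]'

```text
clock: 16.75
tcp_pos: [0.5416, 0.2514, 0.0185]
orientation: [0.001, 0.768, 0.64, -0.001]
wrist_force: [-1.5, -8.2, 4.9]
finger_gap: 0.0139
```

>>> servo_tool --increments '[{"x": 0.0035,"y": 0.0195,"z": 0,"ax": 0,"ay": 0,"az": 0,"claw": 1},{"x": 0,"y": 0,"z": 0,"ax": 0,"ay": 0,"az": 0,"claw": 1}]'

```text
clock: 16.95
tcp_pos: [0.5416, 0.2514, 0.0185]
orientation: [0.001, 0.768, 0.64, -0.002]
wrist_force: [-2.5, -9.3, 4.9]
finger_gap: 0.0144
```

>>> servo_tool --increments '[{"x": 0.0035,"y": 0.0195,"z": 0,"ax": 0,"ay": 0,"az": 0,"claw": 1},{"x": 0.0035,"y": 0.0195,"z": 0,"ax": 0,"ay": 0,"az": 0,"claw": 1},{"x": 0,"y": 0,"z": 0,"ax": 0,"ay": 0,"az": 0,"claw": 1}]'

```text
clock: 17.25
tcp_pos: [0.5415, 0.2514, 0.0185]
orientation: [0.002, 0.768, 0.64, -0.002]
wrist_force: [-1.7, -13.3, 6.3]
finger_gap: 0.014
```

>>> servo_tool --increments '[{"x": 0.002,"y": 0.01,"z": 0,"ax": 0,"ay": 0,"az": 0,"claw": 1},{"x": 0,"y": 0,"z": 0,"ax": 0,"ay": 0,"az": 0,"claw": 1}]'

```text
clock: 17.45
tcp_pos: [0.5416, 0.2514, 0.0185]
orientation: [0.002, 0.768, 0.64, -0.003]
wrist_force: [-2.2, -13.7, 6.5]
finger_gap: 0.014
```

>>> servo_tool --increments '[{"x": 0.002,"y": 0.01,"z": 0,"ax": 0,"ay": 0,"az": 0,"claw": 1},{"x": 0,"y": 0,"z": 0,"ax": 0,"ay": 0,"az": 0,"claw": 1},{"x": 0,"y": 0,"z": 0,"ax": 0,"ay": 0,"az": 0,"claw": 1},{"x": 0,"y": 0,"z": 0,"ax": 0,"ay": 0,"az": 0,"claw": 1},{"x": 0,"y": 0,"z": 0,"ax": 0,"ay": 0,"az": 0,"claw": 1}]'

```text
clock: 17.95
tcp_pos: [0.5415, 0.2514, 0.0185]
orientation: [0.002, 0.768, 0.64, -0.003]
wrist_force: [-2.9, -14.3, 6.5]
finger_gap: 0.0138
```

>>> servo_tool --increments '[{"x": 0,"y": 0,"z": 0,"ax": 0,"ay": 0,"az": 0,"claw": 1},{"x": 0,"y": 0,"z": 0,"ax": 0,"ay": 0,"az": 0,"claw": 1}]'

```text
clock: 18.15
tcp_pos: [0.5415, 0.2514, 0.0184]
orientation: [0.002, 0.768, 0.64, -0.003]
wrist_force: [-2.4, -15.2, 6.5]
finger_gap: 0.0141
```

Run:
```python
from h import *
np.set_printoptions(precision=4,suppress=True)
crop("pics/s16.png","side",225,180,90,110,5)
s=env.get_state();print(s["tcp_pos"],s["orientation"],s["wrist_force"],s["ft_torque"], stn([s["tcp_pos"]]))
```

```text
[0.5415 0.2514 0.0184] [ 0.0019  0.7683  0.64   -0.0028] [ -3.499  -14.0113   6.2968] [-2.4422  0.2066  0.0972] [[-0.0465  0.0006  0.0184]]
```

View pics/s16.png

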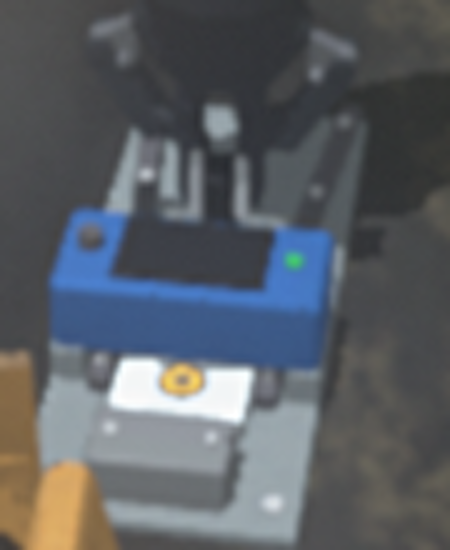

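Pressed home at about 14 to 15 N for over 0.5 s with no movement. I'll unload before releasing.

>>> servo_tool --increments '[{"x": -0.006,"y": -0.035,"z": 0,"ax": 0,"ay": 0,"az": 0,"claw": 1},{"x": -0.006,"y": -0.035,"z": 0,"ax": 0,"ay": 0,"az": 0,"claw": 1},{"x": 0,"y": 0,"z": 0,"ax": 0,"ay": 0,"az": 0,"claw": 1}]'

```text
clock: 18.5
tcp_pos: [0.5416, 0.2514, 0.0184]
orientation: [0.001, 0.768, 0.64, -0.001]
wrist_force: [-1.6, -8.1, 3.8]
finger_gap: 0.0139
```

>>> servo_tool --increments '[{"x": -0.003,"y": -0.02,"z": 0.003,"ax": 0,"ay": 0,"az": 0,"claw": 1},{"x": 0,"y": 0,"z": 0,"ax": 0,"ay": 0,"az": 0,"claw": 1}]'

```text
clock: 18.7
tcp_pos: [0.5416, 0.2514, 0.0185]
orientation: [0.001, 0.768, 0.641, -0.001]
wrist_force: [-0.9, -6.7, 4.5]
finger_gap: 0.0141
```

>>> servo_tool --increments '[{"x": -0.004,"y": -0.025,"z": 0.004,"ax": 0,"ay": 0,"az": 0,"claw": 1},{"x": -0.003,"y": -0.015,"z": 0,"ax": 0,"ay": 0,"az": 0,"claw": 1},{"x": 0,"y": 0,"z": 0,"ax": 0,"ay": 0,"az": 0,"claw": 1}]'

```text
clock: 19.0
tcp_pos: [0.5416, 0.2514, 0.0184]
orientation: [0.0, 0.768, 0.641, -0.0]
wrist_force: [-1.2, -5.1, 1.3]
finger_gap: 0.0139
```

>>> servo_tool --increments '[{"x": -0.003,"y": -0.02,"z": 0,"ax": 0,"ay": 0,"az": 0,"claw": 1},{"x": 0,"y": 0,"z": 0,"ax": 0,"ay": 0,"az": 0,"claw": 1}]' --newtons 30

```text
clock: 19.2
tcp_pos: [0.5417, 0.2514, 0.0185]
orientation: [-0.0, 0.768, 0.641, -0.0]
wrist_force: [-0.2, -2.9, -0.3]
finger_gap: 0.014
```

>>> servo_tool --increments '[{"x": 0,"y": 0,"z": 0,"ax": 0,"ay": 0,"az": 0,"claw": 0.6},{"x": 0,"y": 0,"z": 0,"ax": 0,"ay": 0,"az": 0,"claw": 0.4},{"x": 0,"y": 0,"z": 0,"ax": 0,"ay": 0,"az": 0,"claw": 0.3},{"x": 0,"y": 0,"z": 0,"ax": 0,"ay": 0,"az": 0,"claw": 0.3}]' --newtons 20

```text
clock: 19.6
tcp_pos: [0.542, 0.2517, 0.019]
orientation: [-0.0, 0.768, 0.641, 0.0]
wrist_force: [-0.0, 0.8, 0.2]
finger_gap: 0.0598
```

Run:
```python
from h import *
np.set_printoptions(precision=4,suppress=True)
crop("pics/s17.png","side",225,140,90,150,4)
s=env.get_state();print(s["tcp_pos"],s["orientation"],s["wrist_force"],s["finger_gap"])
```

```text
[0.542  0.2516 0.019 ] [-0.      0.7676  0.641   0.0003] [ 0.3083  0.4298 -0.0165] 0.05953278093447261
```

View pics/s17.png

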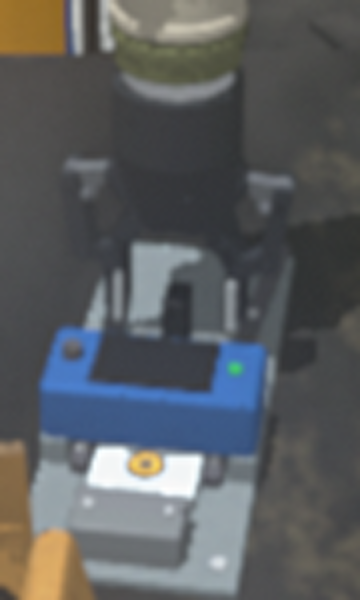

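The fingers are open and clear of the handle. I'll lift straight up, then back off.

>>> servo_tool --increments '[{"x": 0,"y": 0,"z": 0.3,"ax": 0,"ay": 0,"az": 0,"claw": 0.3},{"x": 0,"y": 0,"z": 0.6,"ax": 0,"ay": 0,"az": 0,"claw": 0.3},{"x": 0,"y": 0,"z": 0.8,"ax": 0,"ay": 0,"az": 0,"claw": 0.3},{"x": 0,"y": 0,"z": 0.8,"ax": 0,"ay": 0,"az": 0,"claw": 0.3},{"x": 0,"y": 0,"z": 0.8,"ax": 0,"ay": 0,"az": 0,"claw": 0.3}]'

```text
clock: 20.15
tcp_pos: [0.5419, 0.2514, 0.1027]
orientation: [0.0, 0.768, 0.641, 0.0]
wrist_force: [1.3, -0.4, -0.3]
finger_gap: 0.0598
```

>>> servo_tool --increments '[{"x": 0,"y": -0.8,"z": 0.8,"ax": 0,"ay": 0,"az": 0,"claw": 0.3},{"x": 0,"y": -0.9,"z": 0.5,"ax": 0,"ay": 0,"az": 0,"claw": 0.3},{"x": 0,"y": -0.9,"z": 0,"ax": 0,"ay": 0,"az": 0,"claw": 0.3},{"x": 0,"y": -0.9,"z": 0,"ax": 0,"ay": 0,"az": 0,"claw": 0.3},{"x": 0,"y": -0.9,"z": 0,"ax": 0,"ay": 0,"az": 0,"claw": 0.3}]'

```text
clock: 20.65
tcp_pos: [0.5421, 0.1406, 0.1348]
orientation: [0.0, 0.768, 0.641, 0.001]
wrist_force: [-0.2, 0.3, -0.2]
finger_gap: 0.0601
```

>>> servo_tool --increments '[{"x": 0,"y": -0.9,"z": 0,"ax": 0,"ay": 0,"az": 0,"claw": 0.3},{"x": 0,"y": -0.9,"z": 0,"ax": 0,"ay": 0,"az": 0,"claw": 0.3},{"x": 0,"y": -0.9,"z": 0,"ax": 0,"ay": 0,"az": 0,"claw": 0.3},{"x": 0,"y": -0.9,"z": 0,"ax": 0,"ay": 0,"az": 0,"claw": 0.3},{"x": 0,"y": 0,"z": 0,"ax": 0,"ay": 0,"az": 0,"claw": 0.3}]'

```text
clock: 21.15
tcp_pos: [0.5422, 0.0492, 0.1345]
orientation: [0.001, 0.769, 0.64, 0.0]
wrist_force: [0.6, 0.5, 0.1]
finger_gap: 0.0602
```

Run:
```python
from h import *
np.set_printoptions(precision=4,suppress=True)
crop("pics/t18.png","top",130,155,140,80,5.5)
crop("pics/s18.png","side",225,180,90,110,5)
s=env.get_state();print(s["tcp_pos"],s["wrist_force"],s["finger_gap"])
```

```text
[0.542  0.0512 0.1343] [-0.2797  0.5353 -0.0713] 0.05983240648491737
```

View pics/t18.png

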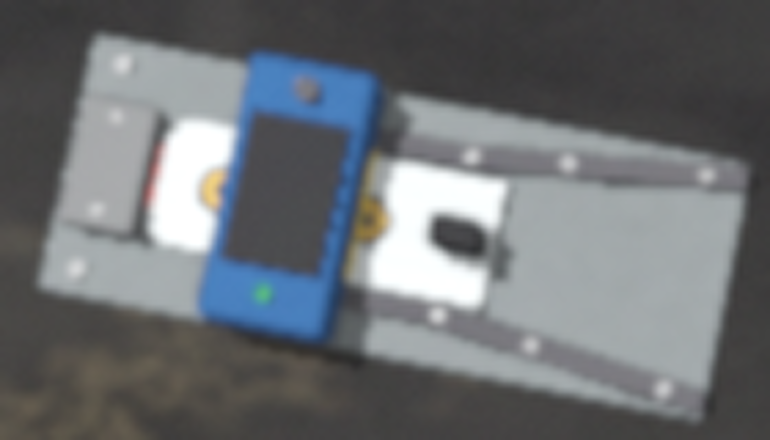

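View pics/s18.png

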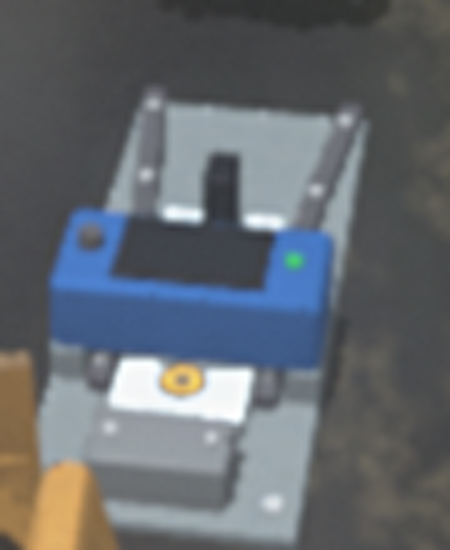

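View pics/t18_full.png

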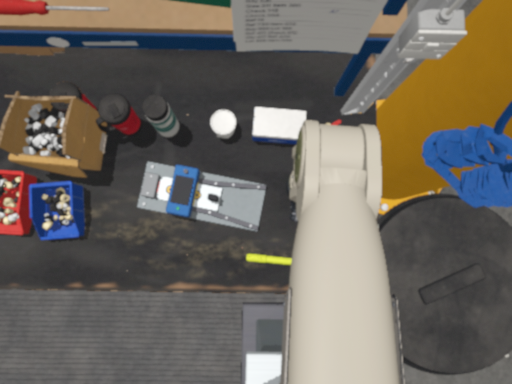

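The carrier is straight in the channel with its nose on the pushed-in plunger (thin red strip at about (158,187)). The handle is clear of the reader, and the tub, carton and pen are where they were. Handing in.

```bash
python3 -c "
from workcell import env
print(env.hand_in()); print(env.get_state()['clock'])"
```

```text
the job is handed in; nothing more can be done
None
the job is handed in; nothing more can be done
```

The carrier is home in the reader channel with the plunger pushed in, and the job was handed in at about 21 s. No verdict is reported.

- **Placing:** I gripped the carrier by its handle, set it in the flared mouth and slid it under the reader head.
- **Plunger:** It first resisted at about 5 to 6 N. The carrier stopped about 5.5 mm later.
- **Pressing:** I held it at about 14 N, with readings between 13.5 and 15 N, for roughly 0.7 s. I then unloaded and released.
- **Final pictures:**
  - The carrier lies straight in the channel, with its nose against the pushed-in plunger.
  - The gripper is well clear.
  - The tub, carton and pen look unmoved; the arm hid most of the valve in the last top view, so I could not check it there.
- **Reader:** I saw no sign of contact with the reader head, in the pictures or in the forces.

**Disagreement:** the fingertips stood about 30 mm higher than the reported tool position and stated gripper geometry imply. Both the pictures and touch showed this, so I set the grasp height from the pictures.

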